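Drive the axle pin out of a seized omni wheel

ROBOT

A 7-joint arm with a two-finger parallel gripper is mounted at the origin on the work surface. World frame = base frame: x ahead of the robot, y to its left, z up, the work surface at z = 0. Lengths are in m, angles in rad, forces in N, time in s.
With the tool pointing down it reaches from about 0.425 to 0.875 m from the base axis. Payload 4.7 kg.
Tool frame: the origin (TCP) lies on the centre line of the jaws, within the pads' length; the fingertips stand 19 mm ahead of it and the grasp point (between the pads) is the TCP; x points along the fingers, z is the direction in which the jaws open and shut, and the axes are right-handed (so a half turn about x gives the same grasp; the last joint's range is limited). The gripper opens to 87 mm and grips with 3 to 60 N. Pads are 19 mm wide; open, the fingers measure 117 mm over their backs; the gripper's body (75 mm by 190 mm) begins 51 mm behind the grasp point.
Start: joints at [1.2, 0.321, -0.07, 1.45, 0.023, 1.371, -0.057], TCP at [0.244, -0.602, 0.242] pointing down, gripper open.
Joint ranges: [-2.86, 2.86], [-0.3, 2.09], [-1.38, 1.24], [0.06, 2.45], [-1.56, 4.7], [0.09, 2.05], [-2.69, 2.69]. Speed limits (rad/s): [2.57, 2.57, 3.14, 3.14, 3.14, 3.14, 3.14].

INTERFACE

Orientations are given as a rotation vector (axis times angle).
In Python, from bench import get_state, get_image, camera_info, close_job gives the robot as it stands.
- The arm moves only by the tool jog_arm, never from a script. Its argument "targets" is a list of rows, each a list of 7 numbers: the turn, a rotation vector about the tool's x, y, z in degrees, then the shift along the tool's x, y, z in cm, then the finger opening in cm, from 0 to 8.7. In form: [[wx, wy, wz, tx, ty, tz, jaw], ...]. A call has 1 to 10 rows; each row shifts and turns the commanded pose from where the row before left it, along the tool's axes as they then stand; what a row does not reach is not made up. A row lasts 1/8 s, in which the tool goes at most 62.5 mm and 10.7 degrees, less where a joint would pass 70% of its speed; a pose out of reach is approached as far as the arm can. A call is refused whole if a number of a shift passes 6.25 or a number of a turn 10.7, either way. A call with a gripper value outside its range is refused whole. The fingers move at their own pace and stop on an object; "squeeze" is the grip in N (left out, the last holds). Time passes only in rows, so rows that do not move let the fingers close. It gives the time, the measured TCP pose, the force and the opening at its end, in the units of the state.
- get_state(): the state, without advancing time (a new reading comes with each control period).
- get_image(name): name is "scene" or "side" or "wrist"; returns (picture, depth): 400x640x3 uint8, red, green, blue; 400x640 float32, m along the optical axis (not along the pixel's ray), 0 where there is no reading.
- camera_info(name): a dict with "intrinsics" (3x3 intrinsics, pixels), "world_from_camera" (4x4, takes a point from camera to world coordinates); the wrist camera has in their place "mount" (4x4, takes a point from camera to tool coordinates, whose origin is the TCP and whose axes are the tool frame's). Camera axes: x right, y up, looking along -z (the intrinsics and any distortion apply to the point x, -y, -z); pixel columns grow to the right and rows downward; lengths in m; the calibration is good to about 2 mm. A picture is of the moment at which its call begins: read the wrist's pose just before it. camera_info takes no time and is no camera call.
- close_job(): hands the job in, once; it reports no verdict.
The state is a dict: "time": time; "joint_positions": joint angles; "qd": joint speeds; "joint_torque": joint torques, N m; "position": TCP position; "tool_rot": TCP orientation; "ft_force": force on the tool from outside, world axes, zero at the start; "torque": the same for the moment, N m; "grip_width": opening from 0.0 (shut) to 1.0 (fully open).
Only numpy, scipy, OpenCV 4.12 (cv2) and the standard library are available. Lean on these libraries where they do the work, as an engineer would, in place of code of your own. Each camera call takes 0.05 s, during which the arm holds its last target.

TASK

One of the three wheels in this drive rail has seized: spin the wheels with a finger to find it, turning each of the two good ones a little. Then take the long-nosed drift punch, drive that wheel's axle pin right out of the rail from its headless end, lay the punch back on the bench, and lift the seized wheel out of the rail and drop it in the grey scrap bin. Leave the good wheels on their pins and the other things on the bench alone; the driven pin may lie where it falls.

Things in the scene. Friction and masses are not known exactly. Their poses are not given: they have to be found in the camera images.
- rail: clamped aluminium U-channel, open upward, 310 mm long (its y), 44 mm wide (its x), two 4 mm flanges whose tops are 69 mm above the bench; fixed. Origin on the bench under its middle. Three wheels in a row at y = -95, 0, 95 mm on axle pins along its x, 57 mm above the bench, through 15.5 mm holes in both flanges. Low clamp at each end (to y = 190 mm, 51 mm high)
- wheel_a_center (a point): centre of an omni wheel (black rollers, white sides) 76 mm in diameter, 24 mm wide, 160 g; x axis along its axle. Mounted, its top is 95 mm above the bench. Its inner sleeve (35 mm long, 22 mm square) sits in upright grooves of the flanges and cannot turn; once the pin is out the wheel lifts straight up, clear after 23 mm. Which wheel is at which place varies
- spin_a (a joint): angle (rad) of wheel_a on its bearing, 0 at the start. Two of the three wheels turn at a light touch on the rim; the third is seized and takes some 16 N at the rim
- wheel_b_center (a point): centre of an omni wheel (black rollers, white sides) 76 mm in diameter, 24 mm wide, 160 g; x axis along its axle. Mounted, its top is 95 mm above the bench. Its inner sleeve (35 mm long, 22 mm square) sits in upright grooves of the flanges and cannot turn; once the pin is out the wheel lifts straight up, clear after 23 mm. Which wheel is at which place varies
- spin_b (a joint): angle (rad) of wheel_b on its bearing, 0 at the start. Two of the three wheels turn at a light touch on the rim; the third is seized and takes some 16 N at the rim
- wheel_c_center (a point): centre of an omni wheel (black rollers, white sides) 76 mm in diameter, 24 mm wide, 160 g; x axis along its axle. Mounted, its top is 95 mm above the bench. Its inner sleeve (35 mm long, 22 mm square) sits in upright grooves of the flanges and cannot turn; once the pin is out the wheel lifts straight up, clear after 23 mm. Which wheel is at which place varies
- spin_c (a joint): angle (rad) of wheel_c on its bearing, 0 at the start. Two of the three wheels turn at a light touch on the rim; the third is seized and takes some 16 N at the rim
- pin_1_mid (a point): middle of a steel axle pin's shank, 14 mm diameter, 44 mm long; a domed head 22 mm wide, 5 mm thick on one end lies against one flange, the bare end is flush with the other flange's outer face. x axis from head to bare end. Tight: about 5 to 12 N starts it, about half keeps it going, towards its head's side only. Which pin is where, and its head's side, vary
- pin_1_bare (a point): centre of the flush bare end of that pin, 22 mm along its x axis from its middle
- pin_2_mid (a point): middle of a steel axle pin's shank, 14 mm diameter, 44 mm long; a domed head 22 mm wide, 5 mm thick on one end lies against one flange, the bare end is flush with the other flange's outer face. x axis from head to bare end. Tight: about 5 to 12 N starts it, about half keeps it going, towards its head's side only. Which pin is where, and its head's side, vary
- pin_2_bare (a point): centre of the flush bare end of that pin, 22 mm along its x axis from its middle
- pin_3_mid (a point): middle of a steel axle pin's shank, 14 mm diameter, 44 mm long; a domed head 22 mm wide, 5 mm thick on one end lies against one flange, the bare end is flush with the other flange's outer face. x axis from head to bare end. Tight: about 5 to 12 N starts it, about half keeps it going, towards its head's side only. Which pin is where, and its head's side, vary
- pin_3_bare (a point): centre of the flush bare end of that pin, 22 mm along its x axis from its middle
- punch_grip (a point): drift punch: octagonal dark steel shank 13 mm across flats, 80 mm long, then a straight round nose 5 mm in diameter, 60 mm long. This point is on its axis, on the shank, 85 mm behind the nose's end, near its balance point; x axis towards the nose. Lies on the bench, axis 6.5 mm up; 130 g
- punch_tip (a point): end of the drift punch's nose, 85 mm along its x axis from punch_grip
- bin_in (a point): middle of the inner floor (4 mm above the bench) of the scrap bin, an open grey plastic box 150 mm (its x) by 130 mm, 55 mm high, walls 4 mm; fixed
- centre_punch: bystander, leave it alone: short centre punch with a conical point, 96 mm long, shank 10 mm, lying beside the drift punch; it cannot pass through the holes' length; origin on its underside or axis, near its middle
- screwdriver: bystander, leave it alone: screwdriver, 190 mm long, lying on the bench; origin on its underside or axis, near its middle
- tape: bystander, leave it alone: roll of black tape lying flat, 76 mm wide, 19 mm high; origin on its underside or axis, near its middle
- gearmotor: bystander, leave it alone: small gear motor lying down, 115 mm long (38 mm to -x, 77 mm to +x of its gearbox, where its origin is), 28 mm wide, 26 mm high; origin on its underside or axis, near its middle
- mouse: bystander, leave it alone: computer mouse, 100 by 58 mm, 33 mm high; origin on its underside or axis, near its middle
- battery: bystander, leave it alone: battery pack, 117 by 34 mm, 25 mm high; origin on its underside or axis, near its middle
- spare_wheel: bystander, leave it alone: larger loose omni wheel lying flat, 100 mm diameter, 30 mm high; origin on its underside or axis, near its middle

How it is judged:
By the outcome, as a careful person would: the job done as asked, in the order asked, and still so for the second after the job is handed in, with the robot touching nothing.
It also fails if it takes over 72 s, if anything falls off the work surface, if the arm or the gripper's body presses on something with over 40 N, if the wrist force passes 120 N, or if a joint passes its speed limit or range.

## Working session

There is one attempt and no reset: what is moved stays moved. The work goes in short steps, Python scripts to look and compute and a tool call to move; the robot and the scene stay as the last step left them, time stands still between calls to the robot, and variables do not carry over. Pictures are saved under pics/ and viewed, and the job is handed in when it is done.

Besides the shell and the picture viewer there is one more tool, called after "Request:" in YAML: its name, and indented under it one key for each argument. jog_arm: Moves the arm, as the interface text tells. Its arguments: {"type":"object","properties":{"targets":{"type":"array"},"squeeze":{"type":"number"}},"required":["targets"]}

```bash
ls; mkdir -p pics; python3 - <<'E'
from bench import *
import cv2,numpy as np,pickle
print(get_state())
for n in ["scene","side","wrist"]:
    ci=camera_info(n); print(n,ci)
    im,d=get_image(n)
    cv2.imwrite(f"pics/{n}0.png",im[:,:,::-1]); np.savez(f"{n}0.npz",im=im,d=d)
E
```

```text
pics
{'time': 0.0, 'joint_positions': array([ 1.20011658,  0.32180424, -0.07009345,  1.45170589,  0.02263035,
        1.37078544, -0.05686729]), 'qd': array([ 0.00122218, -0.00080889, -0.00066398,  0.0002834 ,  0.00059307,
       -0.00305988, -0.00044892]), 'joint_torque': array([ 2.22438493e-04, -4.91286206e+01, -4.03768821e-01, -3.12528920e+01,
       -6.38740626e-02,  4.37890913e-02,  1.86187690e-04]), 'position': array([ 0.24373311, -0.60200356,  0.24045823]), 'tool_rot': array([ 0.92221927,  1.36873987, -0.92063096]), 'ft_force': array([1.21032887, 0.47897714, 0.41174677]), 'torque': array([ 0.02559907, -0.00240685,  0.01124807]), 'grip_width': 0.999428615568351}
scene {'intrinsics': array([[445.53650616,   0.        , 319.73044375],
       [  0.        , 445.53650616, 197.29276738],
       [  0.        ,   0.        ,   1.        ]]), 'world_from_camera': array([[-0.24934038, -0.81608923,  0.52137102,  1.20496463],
       [ 0.96840807, -0.20795302,  0.13762755,  0.17787399],
       [-0.00389568,  0.53921601,  0.84215849,  1.15606694],
       [ 0.        ,  0.        ,  0.      
[... 288 characters left out ...]
60637829, -0.42869767,  0.6697191 ,  1.07281668],
       [ 0.00592578,  0.83976759,  0.5429137 ,  0.93531174],
       [ 0.        ,  0.        ,  0.        ,  1.        ]])}
wrist {'intrinsics': array([[330.64206975,   0.        , 325.97057517],
       [  0.        , 330.64206975, 199.67794194],
       [  0.        ,   0.        ,   1.        ]]), 'mount': array([[-8.24893151e-04,  2.50557457e-01, -9.68101379e-01,
        -1.43696341e-01],
       [ 1.07119040e-03,  9.68101375e-01,  2.50556543e-01,
         6.72170596e-02],
       [ 9.99999086e-01, -8.30338526e-04, -1.06697494e-03,
         1.37814862e-04],
       [ 0.00000000e+00,  0.00000000e+00,  0.00000000e+00,
         1.00000000e+00]])}
```

View pics/scene0.png

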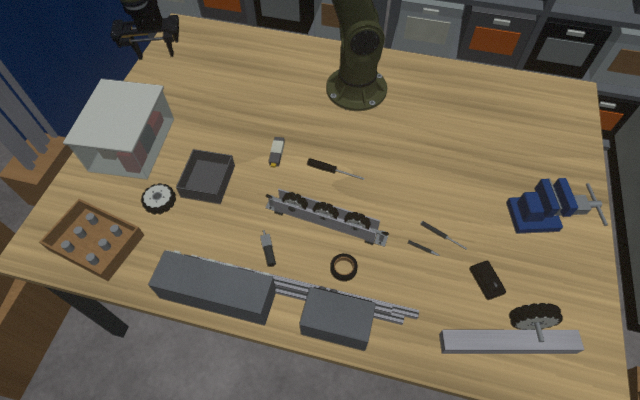

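View pics/side0.png

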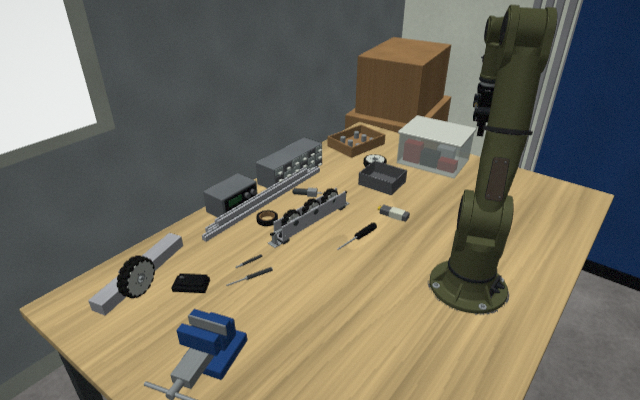

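View pics/wrist0.png

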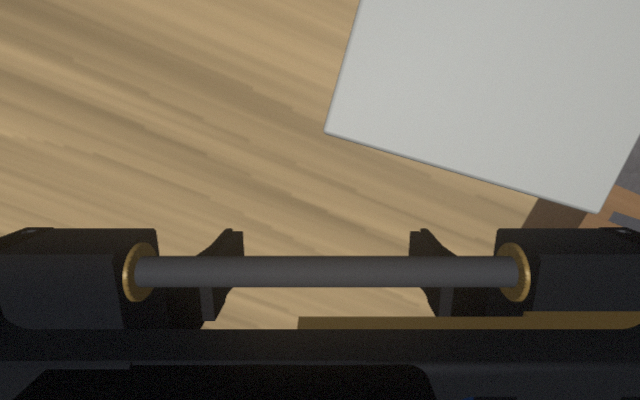

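```bash
cat > h.py <<'E'
import numpy as np,cv2
from bench import *
from scipy.spatial.transform import Rotation as R
def cam(n,st=None):
    ci=camera_info(n)
    if n!="wrist": return ci["intrinsics"],ci["world_from_camera"]
    T=np.eye(4);T[:3,:3]=R.from_rotvec(st["tool_rot"]).as_matrix();T[:3,3]=st["position"]
    return ci["intrinsics"],T@ci["mount"]
def ray(K,T,u,v):
    d=np.array([(u-K[0,2])/K[0,0],-(v-K[1,2])/K[1,1],-1.0])
    return T[:3,3],T[:3,:3]@d
def onz(K,T,u,v,z):
    o,d=ray(K,T,u,v); return o+d*(z-o[2])/d[2]
def cloud(K,T,d):
    v,u=np.mgrid[0:d.shape[0],0:d.shape[1]]
    P=np.stack([(u-K[0,2])/K[0,0]*d,-(v-K[1,2])/K[1,1]*d,-d],-1)
    return P@T[:3,:3].T+T[:3,3]
def proj(K,T,p):
    c=T[:3,:3].T@(np.asarray(p)-T[:3,3]); return K[0,2]+K[0,0]*c[0]/-c[2],K[1,2]-K[1,1]*c[1]/-c[2]
E
python3 - <<'E'
from h import *
for n,(x0,y0,x1,y1) in dict(scene=(160,120,520,320),side=(180,150,420,310)).items():
    z=np.load(n+"0.npz"); im=z["im"][y0:y1,x0:x1,::-1]
    f=800/(x1-x0); cv2.imwrite(f"pics/{n}0z.png",cv2.resize(im,None,fx=f,fy=f,interpolation=cv2.INTER_CUBIC))
    K,T=cam(n); P=cloud(K,T,z["d"])
    if n=="scene":
        for (u,v) in [(422,223),(440,234),(463,247),(408,241),(438,254),(270,198),(385,238),(293,201),(325,212),(357,219),(205,175),(320,165),(343,266),(268,250)]:
            print(u,v,P[v,u].round(3), onz(K,T,u,v,0.0065).round(3))
E
```

```text
422 223 [0.51  0.304 0.013] [0.506 0.305 0.006]
440 234 [0.53  0.36  0.007] [0.53  0.36  0.006]
463 247 [0.555 0.429 0.005] [0.555 0.428 0.006]
408 241 [0.577 0.273 0.01 ] [0.575 0.274 0.006]
438 254 [0.592 0.363 0.   ] [0.595 0.362 0.006]
270 198 [ 0.555 -0.146  0.043] [ 0.533 -0.157  0.006]
385 238 [0.579 0.208 0.   ] [0.582 0.208 0.006]
293 201 [ 0.57  -0.069  0.08 ] [ 0.526 -0.086  0.006]
325 212 [0.58  0.028 0.076] [0.54  0.018 0.006]
357 219 [0.591 0.121 0.095] [0.54  0.116 0.006]
205 175 [ 0.5   -0.384  0.004] [ 0.502 -0.383  0.006]
320 165 [ 0.384 -0.037  0.02 ] [ 0.374 -0.04   0.006]
343 266 [ 0.694  0.109 -0.002] [0.698 0.11  0.007]
268 250 [ 0.709 -0.104  0.022] [ 0.702 -0.108  0.006]
```

View pics/scene0z.png

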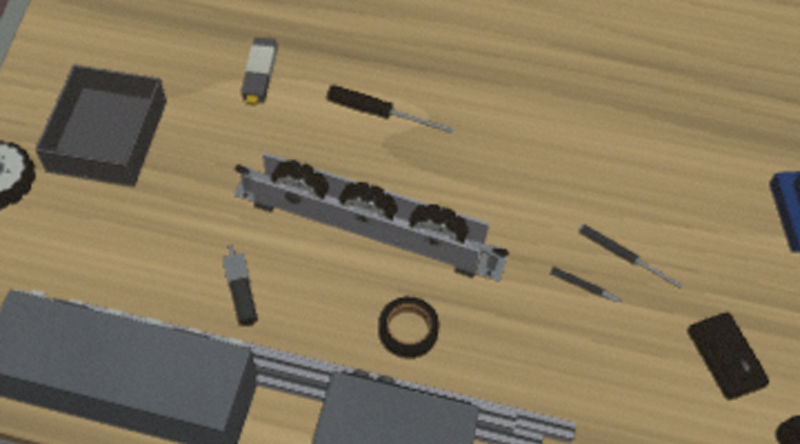

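View pics/side0z.png

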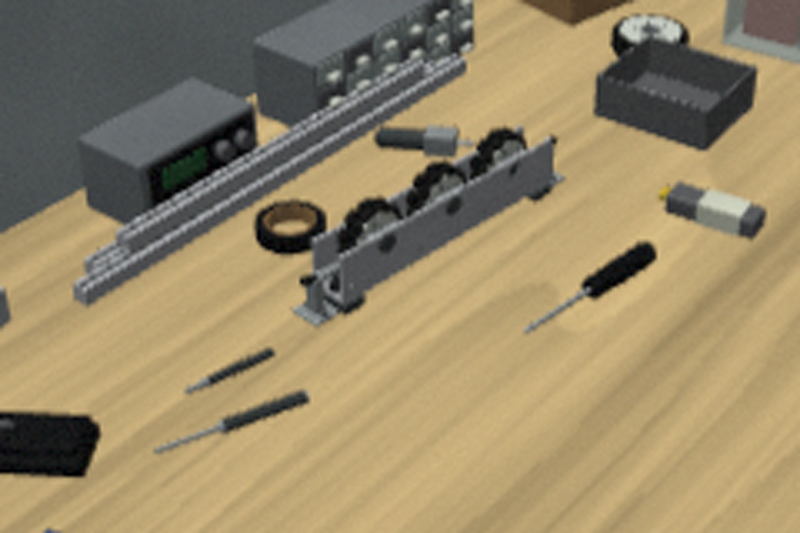

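```bash
python3 - <<'E'
from h import *
st=get_state()
print(R.from_rotvec(st["tool_rot"]).as_matrix().round(3))
z=np.load("scene0.npz");K,T=cam("scene");P=cloud(K,T,z["d"])
for (u,v) in [(105,83),(170,90),(155,135),(75,130),(120,105)]: print("box",u,v,P[v,u].round(3))
# rail: points in region
m=(P[...,2]>0.055)&(P[...,2]<0.075)&(P[...,0]>.45)&(P[...,0]<.7)&(P[...,1]>-.2)&(P[...,1]<.25)
Q=P[m]; print(len(Q),Q.mean(0))
m2=(P[...,2]>0.03)&(P[...,2]<0.11)&(P[...,0]>.48)&(P[...,0]<.66)&(P[...,1]>-.2)&(P[...,1]<.25)
print(m2.sum()); 
r=cv2.minAreaRect(P[m2][:,:2].astype(np.float32)*1000); print(r)
for n in("scene","side"):
    z2=np.load(n+"0.npz");K,T=cam(n);P=cloud(K,T,z2["d"])
    m=(P[...,2]>0.03)&(P[...,2]<0.11)&(P[...,0]>.48)&(P[...,0]<.66)&(P[...,1]>-.2)&(P[...,1]<.25)
    v,u=np.where(m); x0,x1,y0,y1=u.min()-4,u.max()+5,v.min()-4,v.max()+5
    c=z2["im"][y0:y1,x0:x1,::-1]; f=800/(x1-x0); print(n,x0,y0,f)
    cv2.imwrite(f"pics/{n}rail.png",cv2.resize(c,None,fx=f,fy=f,interpolation=cv2.INTER_CUBIC))
E
```

```text
[[-0.001  0.927  0.375]
 [ 0.001  0.375 -0.927]
 [-1.    -0.    -0.001]]
box 105 83 [ 0.331 -0.764  0.151]
box 170 90 [ 0.179 -0.652  0.006]
box 155 135 [ 0.432 -0.569  0.067]
box 75 130 [ 0.53  -0.754  0.148]
box 120 105 [ 0.408 -0.669  0.152]
884 [0.57879217 0.0298626  0.06569982]
2145
((569.94775390625, 26.572616577148438), (374.3193359375, 54.077964782714844), 84.9629135131836)
scene 262 185 6.106870229007634
side 266 183 9.411764705882353
```

View pics/scenerail.png

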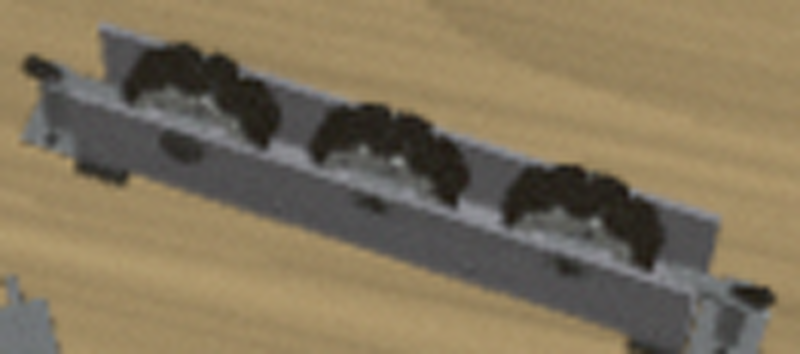

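View pics/siderail.png

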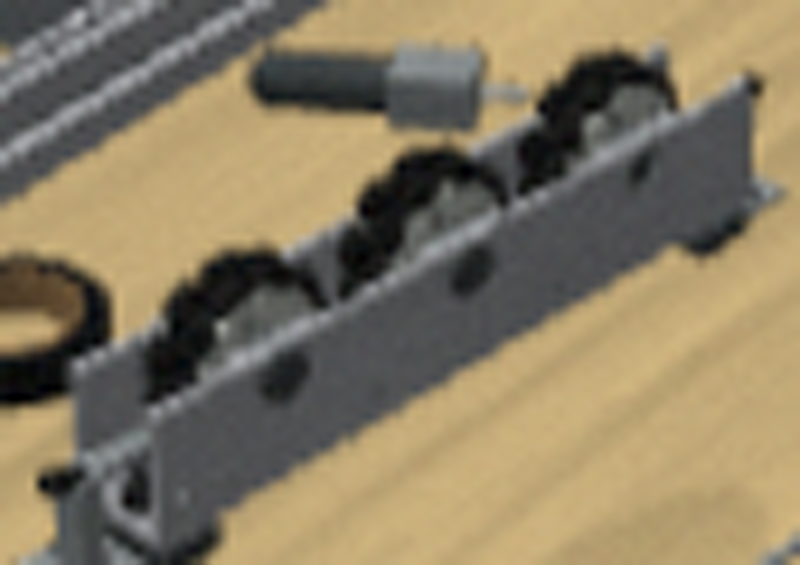

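```bash
cat >> h.py <<'E'
def plan(pos,yaw,n,st=None,start=None):
    """rows to reach pos with tool x straight down and tool y at world angle yaw(deg); n rows"""
    if start is None:
        st=st or get_state(); M=R.from_rotvec(st["tool_rot"]).as_matrix(); p=np.array(st["position"])
    else: M,p=start
    th=np.radians(yaw)
    G=np.array([[0,np.cos(th),np.sin(th)],[0,np.sin(th),-np.cos(th)],[-1,0,0]])
    w=(R.from_matrix(M).inv()*R.from_matrix(G)).as_rotvec()
    rows=[]
    for i in range(n):
        r=np.degrees(w)/n
        t=M.T@(np.array(pos)-p)*100/(n-i)
        rows.append(np.r_[r,t]); p=p+M@t/100; M=M@R.from_rotvec(w/n).as_matrix()
    rows=np.array(rows).round(2); 
    for q in rows: print([float(x) for x in q])
    return (M,p)
def info(st=None):
    st=st or get_state(); M=R.from_rotvec(st["tool_rot"]).as_matrix()
    print("t",round(st["time"],2),"pos",st["position"].round(4),"yaw",np.degrees(np.arctan2(M[1,1],M[0,1])).round(2),"xdown",M[:,0].round(3),"F",st["ft_force"].round(1),"grip",round(st["grip_width"]*87,1),"q",st["joint_positions"].round(2))
    return st
E
python3 - <<'E'
from h import *
info();plan([.57,-.02,.28],85,12)
E
```

```text
t 0.15 pos [ 0.2438 -0.6021  0.2407] yaw 22.05 xdown [-0.001  0.001 -1.   ] F [0.4 0.2 0. ] grip 86.6 q [ 1.2   0.32 -0.07  1.45  0.02  1.37 -0.06]
[-5.25, -0.01, -0.0, -0.32, 4.34, -3.48]
[-5.25, -0.01, -0.0, -0.32, 4.64, -3.06]
[-5.25, -0.01, -0.0, -0.32, 4.9, -2.63]
[-5.25, -0.01, -0.0, -0.32, 5.12, -2.17]
[-5.25, -0.01, -0.0, -0.33, 5.3, -1.69]
[-5.25, -0.01, -0.0, -0.33, 5.43, -1.2]
[-5.25, -0.01, -0.0, -0.33, 5.52, -0.7]
[-5.25, -0.01, -0.0, -0.33, 5.56, -0.19]
[-5.25, -0.01, -0.0, -0.33, 5.55, 0.32]
[-5.25, -0.01, -0.0, -0.33, 5.5, 0.82]
[-5.25, -0.01, -0.0, -0.33, 5.4, 1.32]
[-5.25, -0.01, -0.0, -0.33, 5.26, 1.81]
```

Request:
jog_arm:
  targets:
    - [-5.2,0,0,-0.3,4.3,-3.5,8.7]
    - [-5.2,0,0,-0.3,4.6,-3.1,8.7]
    - [-5.2,0,0,-0.3,4.9,-2.6,8.7]
    - [-5.2,0,0,-0.3,5.1,-2.2,8.7]
    - [-5.2,0,0,-0.3,5.3,-1.7,8.7]
    - [-5.2,0,0,-0.3,5.4,-1.2,8.7]
    - [-5.2,0,0,-0.3,5.5,-0.7,8.7]
    - [-5.2,0,0,-0.3,5.6,-0.2,8.7]
    - [-5.2,0,0,-0.3,5.6,0.3,8.7]
    - [-5.2,0,0,-0.3,5.5,0.8,8.7]

```text
time: 1.4
position: [0.5165, -0.1159, 0.2716]
tool_rot: [0.216, 1.56, -0.217]
ft_force: [0.8, -1.5, -0.1]
grip_width: 1.002
```

Request:
jog_arm:
  targets:
    - [-5.2,0,0,-0.3,5.4,1.3,6]
    - [-5.2,0,0,-0.3,5.3,1.8,6]
    - [0,0,0,0,0,0,6]
    - [0,0,0,0,0,0,6]

```text
time: 1.9
position: [0.5706, -0.021, 0.277]
tool_rot: [0.076, 1.571, -0.077]
ft_force: [-0.4, -2.0, 0.2]
grip_width: 0.707
```

```bash
python3 - <<'E'
from h import *
st=info()
im,d=get_image("wrist"); cv2.imwrite("pics/w1.png",im[:,:,::-1]); np.savez("w1.npz",im=im,d=d,p=st["position"],r=st["tool_rot"])
E
```

```text
t 1.9 pos [ 0.5706 -0.021   0.277 ] yaw 84.43 xdown [-0.001 -0.001 -1.   ] F [-0.4 -2.   0.2] grip 61.5 q [ 0.56  0.19 -0.65  1.58  0.12  1.41 -0.2 ]
```

View pics/w1.png

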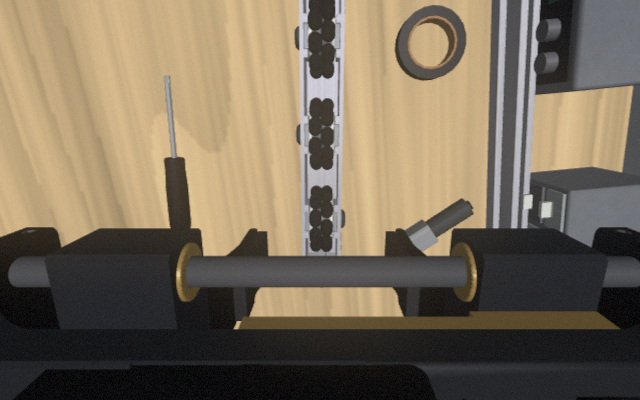

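```bash
python3 - <<'E'
from h import *
z=np.load("w1.npz"); st=dict(position=z["p"],tool_rot=z["r"]); K,T=cam("wrist",st); P=cloud(K,T,z["d"])
v,u=np.mgrid[0:400,0:640]
roi=(u>270)&(u<370)&(v<252)
m=roi&(P[...,2]>.06)&(P[...,2]<.078); Q=P[m]; print(m.sum(),np.median(Q[:,2]))
bench=roi&False
print("bench z",np.median(P[150:220,230:280,2]))
r=cv2.minAreaRect(Q[:,:2].astype(np.float32)*1000);print(r)
# flange center per row bands
C=[]
for a in range(0,250,6):
    mm=m.copy(); mm[:a]=0; mm[a+6:]=0
    # exclude pin heads: z>0.063
    mm&=P[...,2]>.064
    if mm.sum()<10: continue
    q=P[mm]; C.append((q[:,1].mean(),q[:,0].min(),q[:,0].max()))
C=np.array(C); mid=(C[:,1]+C[:,2])/2; print((C*1000).round(1)[::4]); f=np.polyfit(C[:,0],mid,1); print("center line x=",f, "yaw",np.degrees(np.arctan(f[0])),"width",np.median(C[:,2]-C[:,1]), "res",np.std(mid-np.polyval(f,C[:,0])))
w=roi&(P[...,2]>.08)&(P[...,2]<.1)
n,l,s,c=cv2.connectedComponentsWithStats(w.astype(np.uint8))
for i in range(1,n):
    if s[i,4]<100: continue
    q=P[l==i]; print("wheel px",c[i].round(0),s[i], (q.min(0)*1000).round(1),(q.max(0)*1000).round(1),((q.min(0)+q.max(0))*500).round(1))
E
```

```text
4317 0.06924358804348152
bench z 0.00031211046658496944
((567.3489990234375, 21.794265747070312), (260.2266540527344, 51.466453552246094), 85.3780288696289)
[[148.5 559.5 603.4]
 [128.1 553.8 600.6]
 [106.5 555.5 598.9]
 [ 85.2 552.9 596. ]
 [ 60.9 551.1 594.2]
 [ 38.  548.4 591.2]
 [ 13.6 545.7 589.1]
 [-11.3 543.3 586.9]
 [-37.5 540.7 583.6]
 [-66.4 537.4 585.8]
 [-94.1 534.1 577.7]]
center line x= [0.09835335 0.56598884] yaw 5.617165981882419 width 0.04361638092565756 res 0.0010563783876199912
wheel px [321.  32.] [ 307    0   28   68 1601] [564.1  90.6  80. ] [592.9 148.   97. ] [578.5 119.3  88.5]
wheel px [320. 135.] [ 308  104   26   62 1307] [554.3  -3.8  80. ] [583.2  56.9  96.8] [568.8  26.6  88.4]
wheel px [320. 224.] [ 309  197   24   54 1061] [544.3 -98.1  80. ] [572.8 -37.4  96.7] [558.6 -67.8  88.4]
```

Request:
jog_arm:
  targets:
    - [0,0,0,6,1.3,-0.2,5]
    - [0,0,0,6,1.3,-0.2,5]
    - [0,0,0,5,1.3,-0.25,4.5]
    - [0,0,0,1,0,0,4.5]
    - [0,0,0,0,0,0,4.5]
  squeeze: 4

```text
time: 2.58
position: [0.5686, 0.0172, 0.0982]
tool_rot: [0.077, 1.569, -0.078]
ft_force: [0.8, -0.3, 1.4]
grip_width: 0.517
```

```bash
python3 - <<'E'
from h import *
st=info()
im,d=get_image("wrist"); cv2.imwrite("pics/w2.png",im[:,:,::-1])
E
```

```text
t 2.58 pos [0.5686 0.0172 0.0982] yaw 84.32 xdown [ 0.    -0.001 -1.   ] F [ 0.8 -0.3  1.4] grip 45.0 q [ 0.48  0.33 -0.65  1.8   0.23  1.08 -0.35]
```

View pics/w2.png

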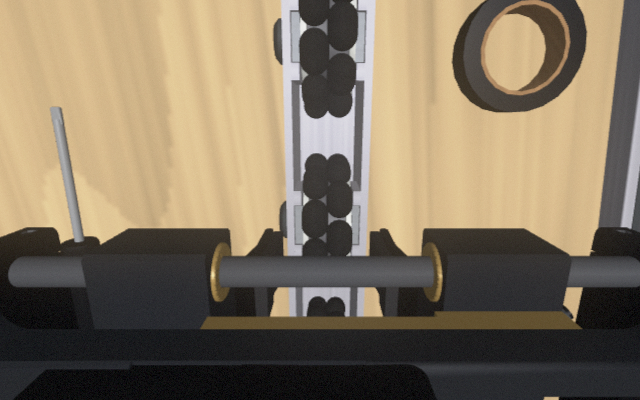

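Request:
jog_arm:
  targets:
    - [0,0,0,0,0,-0.1,2]
    - [0,0,0,0,0,0,2]
    - [0,0,0,0,0,0,2]
    - [0,0,0,0,0,0,2]
  squeeze: 4

```text
time: 3.12
position: [0.5682, 0.0189, 0.0984]
tool_rot: [0.076, 1.567, -0.076]
ft_force: [1.9, -0.2, 2.5]
grip_width: 0.277
```

Request:
jog_arm:
  targets:
    - [0,0,0,0,0.5,0,2]
    - [0,0,0,0,0.5,0,2]

```text
time: 3.38
position: [0.569, 0.0264, 0.0979]
tool_rot: [0.075, 1.568, -0.08]
ft_force: [2.8, -6.4, 0.8]
grip_width: 0.277
```

Request:
jog_arm:
  targets:
    - [0,0,0,0,0.4,0,2]
    - [0,0,0,0,0,0,2]

```text
time: 3.62
position: [0.5695, 0.0308, 0.0976]
tool_rot: [0.075, 1.568, -0.079]
ft_force: [2.5, -5.0, 0.4]
grip_width: 0.276
```

```bash
python3 - <<'E'
from h import *
st=info()
im,d=get_image("wrist"); cv2.imwrite("pics/w3.png",im[:,:,::-1])
E
```

```text
t 3.62 pos [0.5695 0.0308 0.0976] yaw 84.37 xdown [ 0.002 -0.003 -1.   ] F [ 2.5 -5.   0.4] grip 24.0 q [ 0.45  0.34 -0.65  1.8   0.23  1.08 -0.38]
```

View pics/w3.png

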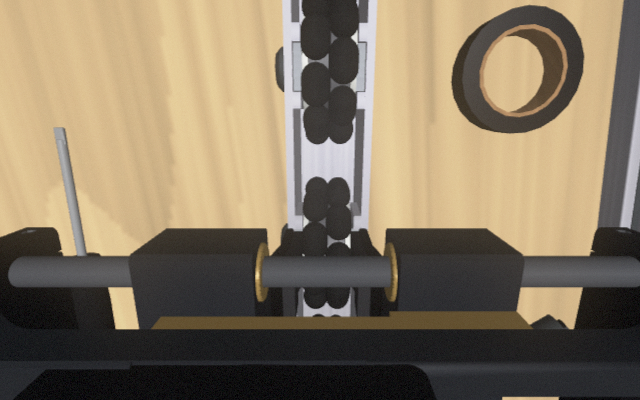

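Request:
jog_arm:
  targets:
    - [0,0,0,0,0,0,4.5]
    - [0,0,0,0,0,0,4.5]
    - [0,0,0,-3.2,0,0,4.5]
    - [0,0,0,0,4.2,0,4.5]
    - [0,0,0,0,4.2,0,4.5]
    - [0,0,0,3.2,0,0,4.5]
    - [0,0,0,0,0,0,4.5]

```text
time: 4.55
position: [0.574, 0.1171, 0.095]
tool_rot: [0.074, 1.576, -0.075]
ft_force: [-1.0, -1.0, 0.3]
grip_width: 0.521
```

```bash
python3 - <<'E'
from h import *
st=info(); p=st["position"]; print("lateral err mm",(p[0]-(.566+.0984*p[1]))*1000)
im,d=get_image("wrist"); cv2.imwrite("pics/w4.png",im[:,:,::-1])
E
```

```text
t 4.55 pos [0.574  0.1171 0.095 ] yaw 84.56 xdown [-0.006 -0.001 -1.   ] F [-1.  -1.   0.3] grip 45.3 q [ 0.32  0.39 -0.68  1.76  0.27  1.1  -0.54]
lateral err mm -3.536269549796023
```

Request:
jog_arm:
  targets:
    - [0,0,0,0,0,0,2]
    - [0,0,0,0,0,0,2]
    - [0,0,0,0,0,0,2]
    - [0,0,0,0,0,0,2]
  squeeze: 4

```text
time: 5.1
position: [0.5781, 0.1162, 0.0986]
tool_rot: [0.077, 1.566, -0.077]
ft_force: [3.9, -1.2, 1.7]
grip_width: 0.276
```

Request:
jog_arm:
  targets:
    - [0,0,0,0,0.5,0,2]
    - [0,0,0,0,0.5,0,2]

```text
time: 5.35
position: [0.579, 0.1263, 0.0981]
tool_rot: [0.076, 1.567, -0.077]
ft_force: [4.5, -2.0, 0.0]
grip_width: 0.28
```

Request:
jog_arm:
  targets:
    - [0,0,0,0,0.4,0,2]
    - [0,0,0,0,0,0,2]

```text
time: 5.6
position: [0.579, 0.1308, 0.0976]
tool_rot: [0.076, 1.567, -0.076]
ft_force: [6.2, -1.9, 0.1]
grip_width: 0.279
```

```bash
python3 - <<'E'
from h import *
st=info(); p=st["position"]; print("lateral err mm",(p[0]-(.566+.0984*p[1]))*1000)
im,d=get_image("wrist"); cv2.imwrite("pics/w5.png",im[:,:,::-1])
a=cv2.imread("pics/w4.png")[0:330,200:450];b=cv2.imread("pics/w5.png")[0:330,200:450]
cv2.imwrite("pics/w45.png",np.hstack([a,b]))
E
```

```text
t 5.6 pos [0.579  0.1308 0.0976] yaw 84.46 xdown [ 0.002  0.    -1.   ] F [ 6.2 -1.9  0.1] grip 24.2 q [ 0.3   0.39 -0.68  1.74  0.28  1.1  -0.57]
lateral err mm 0.1792562574173262
```

View pics/w45.png

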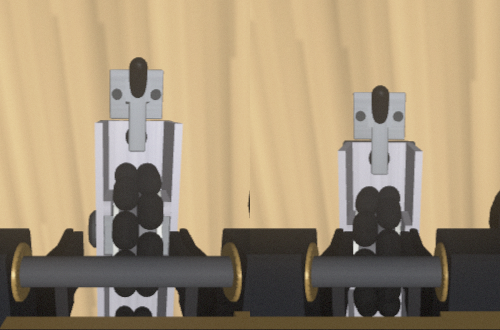

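Request:
jog_arm:
  targets:
    - [0,0,0,0,0,0,4.5]
    - [0,0,0,0,0,0,4.5]
    - [0,0,0,-3.2,0,0,4.5]
    - [0,0,0,0,-5.2,0,4.5]
    - [0,0,0,0,-5.2,0,4.5]
    - [0,0,0,0,-5.2,0,4.5]
    - [0,0,0,0,-5.1,0,4.5]
    - [0,0,0,0,0,0,4.5]
    - [0,0,0,3.2,0,0,4.5]
    - [0,0,0,0,0,0,4.5]

```text
time: 6.9
position: [0.5554, -0.0736, 0.0951]
tool_rot: [0.076, 1.576, -0.073]
ft_force: [0.0, 0.7, -0.3]
grip_width: 0.515
```

```bash
python3 - <<'E'
from h import *
st=info(); p=st["position"]; print("lateral err mm",(p[0]-(.566+.0984*p[1]))*1000)
im,d=get_image("wrist"); cv2.imwrite("pics/w6.png",im[:,:,::-1])
E
```

```text
t 6.9 pos [ 0.5554 -0.0736  0.0951] yaw 84.55 xdown [-0.006  0.002 -1.   ] F [ 0.   0.7 -0.3] grip 44.8 q [ 0.61  0.32 -0.61  1.82  0.2   1.07 -0.17]
lateral err mm -3.365998883875898
```

Request:
jog_arm:
  targets:
    - [0,0,0,0,0,0,2]
    - [0,0,0,0,0,0,2]
    - [0,0,0,0,0,0,2]
    - [0,0,0,0,0,0,2]
  squeeze: 4

```text
time: 7.45
position: [0.5587, -0.0755, 0.0982]
tool_rot: [0.076, 1.568, -0.076]
ft_force: [1.2, 0.4, 1.0]
grip_width: 0.277
```

Request:
jog_arm:
  targets:
    - [0,0,0,0,0.5,0,2]
    - [0,0,0,0,0.5,0,2]

```text
time: 7.7
position: [0.5597, -0.0656, 0.098]
tool_rot: [0.076, 1.568, -0.077]
ft_force: [2.9, -1.6, 2.0]
grip_width: 0.269
```

Request:
jog_arm:
  targets:
    - [0,0,0,0,0.4,0,2]
    - [0,0,0,0,0,0,2]

```text
time: 7.95
position: [0.5599, -0.0609, 0.0976]
tool_rot: [0.076, 1.568, -0.075]
ft_force: [3.4, -0.9, -0.4]
grip_width: 0.272
```

```bash
python3 - <<'E'
from h import *
st=info(); p=st["position"]; print("lateral err mm",(p[0]-(.566+.0984*p[1]))*1000)
im,d=get_image("wrist"); cv2.imwrite("pics/w7.png",im[:,:,::-1])
a=cv2.imread("pics/w6.png")[0:330,200:450];b=cv2.imread("pics/w7.png")[0:330,200:450]
cv2.imwrite("pics/w67.png",np.hstack([a,b]))
E
```

```text
t 7.95 pos [ 0.5599 -0.0609  0.0976] yaw 84.49 xdown [ 0.001  0.    -1.   ] F [ 3.4 -0.9 -0.4] grip 23.6 q [ 0.6   0.31 -0.62  1.82  0.2   1.07 -0.19]
lateral err mm -0.10548015111111475
```

View pics/w67.png

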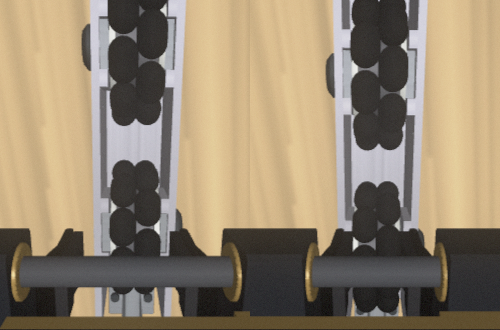

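Request:
jog_arm:
  targets:
    - [0,0,0,0,0,0,6]
    - [0,0,0,0,0,0,6]
    - [0,0,0,-6,1.3,0.2,6]
    - [0,0,0,-6,1.3,0.2,6]
    - [0,0,0,-6,1.4,0.2,6]
    - [0,0,0,0,0,0,6]
    - [0,0,0,0,0,0,6]

```text
time: 8.88
position: [0.5683, -0.0225, 0.2767]
tool_rot: [0.076, 1.571, -0.077]
ft_force: [-0.1, 0.1, -0.3]
grip_width: 0.69
```

```bash
python3 - <<'E'
from h import *
st=info()
im,d=get_image("wrist"); cv2.imwrite("pics/w8.png",im[:,:,::-1])
a=cv2.imread("pics/w1.png")[0:255,260:390];b=im[0:255,260:390,::-1]
cv2.imwrite("pics/w18.png",cv2.resize(np.hstack([a,b]),None,fx=2.3,fy=2.3,interpolation=cv2.INTER_CUBIC))
E
```

```text
t 8.88 pos [ 0.5683 -0.0225  0.2767] yaw 84.44 xdown [-0.002 -0.    -1.   ] F [-0.1  0.1 -0.3] grip 60.0 q [ 0.58  0.19 -0.66  1.58  0.12  1.41 -0.19]
```

View pics/w18.png

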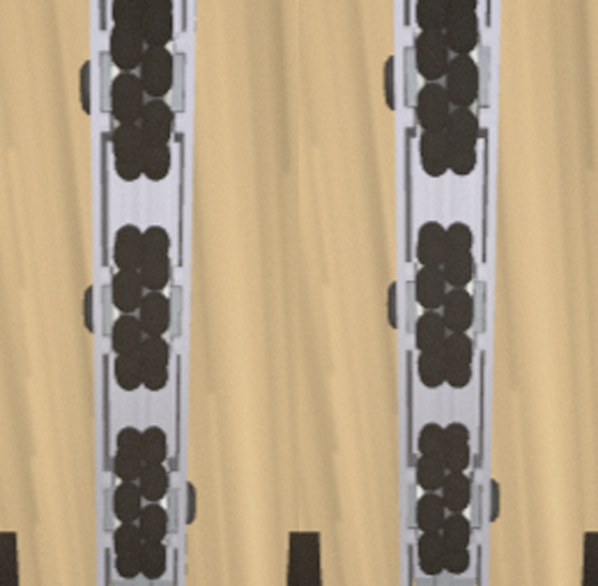

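```bash
python3 - <<'E'
from h import *
info();plan([.52,.335,.2],68,7)
E
```

```text
t 8.93 pos [ 0.568  -0.0229  0.2758] yaw 84.42 xdown [-0.003 -0.    -1.   ] F [ 0.6 -0.6 -0.4] grip 59.8 q [ 0.58  0.19 -0.66  1.59  0.12  1.41 -0.19]
[2.35, -0.03, 0.01, 1.08, 5.02, -1.18]
[2.35, -0.03, 0.01, 1.08, 4.97, -1.38]
[2.35, -0.03, 0.01, 1.08, 4.91, -1.58]
[2.35, -0.03, 0.01, 1.08, 4.84, -1.78]
[2.35, -0.03, 0.01, 1.08, 4.76, -1.98]
[2.35, -0.03, 0.01, 1.08, 4.68, -2.17]
[2.35, -0.03, 0.01, 1.08, 4.58, -2.36]
```

Request:
jog_arm:
  targets:
    - [2.3,0,0,1.1,5.0,-1.2,6]
    - [2.3,0,0,1.1,5.0,-1.4,6]
    - [2.4,0,0,1.1,4.9,-1.6,5]
    - [2.4,0,0,1.1,4.8,-1.8,5]
    - [2.4,0,0,1.1,4.8,-2.0,5]
    - [2.4,0,0,1.1,4.7,-2.2,5]
    - [2.4,0,0,1.1,4.6,-2.4,5]
    - [0,0,0,0,0,0,5]
    - [0,0,0,0,0,0,5]

```text
time: 10.05
position: [0.5193, 0.335, 0.1986]
tool_rot: [0.301, 1.552, -0.306]
ft_force: [0.3, -0.7, 0.1]
grip_width: 0.58
```

```bash
python3 - <<'E'
from h import *
st=info()
im,d=get_image("wrist"); cv2.imwrite("pics/w9.png",im[:,:,::-1]); np.savez("w9.npz",im=im,d=d,p=st["position"],r=st["tool_rot"])
E
```

```text
t 10.05 pos [0.5193 0.335  0.1986] yaw 67.86 xdown [-0.003 -0.002 -1.   ] F [ 0.3 -0.7  0.1] grip 50.5 q [ 0.02  0.38 -0.8   1.57  0.28  1.31 -1.2 ]
```

View pics/w9.png

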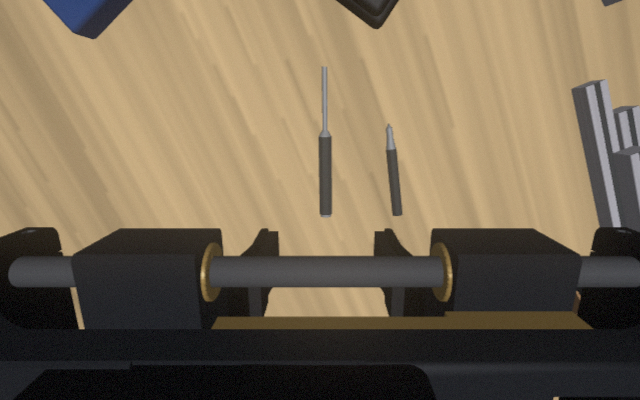

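```bash
python3 - <<'E'
from h import *
z=np.load("w9.npz"); st=dict(position=z["p"],tool_rot=z["r"]); K,T=cam("wrist",st); P=cloud(K,T,z["d"])
g=z["im"].astype(int).max(2)
c=[]
for v in range(62,222):
    r=g[v,312:340]; 
    m=(r<110); 
    if m.sum(): c.append((v,312+np.where(m)[0].mean(),m.sum()))
c=np.array(c);print(c[::8].round(1), c[-3:])
for n,(x0,y0,x1,y1) in {}.items(): pass
tip=onz(K,T,324.5,66,.0065); back=onz(K,T,326,216,.0065); j=onz(K,T,324.5,134,.0065); ax=tip-back; L=np.linalg.norm(ax); print(tip,back,L,np.linalg.norm(tip-j),np.degrees(np.arctan2(ax[1],ax[0])))
u=ax/L; g=j-u*.025; print("grip via junction",g,"via tip",tip-.085*u,"via back",back+.055*u)
print(np.median(P[150:200,324:328,2]), np.median(P[140:200,250:300,2]))
E
```

```text
[[136.  330.    1. ]
 [144.  324.5  12. ]
 [152.  324.5  12. ]
 [160.  324.5  12. ]
 [168.  324.5  12. ]
 [176.  324.5  12. ]
 [184.  325.   11. ]
 [192.  325.   11. ]
 [200.  325.5  12. ]
 [208.  325.5  12. ]] [[212.  325.   11. ]
 [213.  325.   11. ]
 [214.  325.5  10. ]]
[0.55911261 0.43830259 0.0065    ] [0.50439839 0.29962874 0.0065    ] 0.14907743688617622 0.06338252482425677 68.4681254757164
grip via junction [0.52604506 0.35634024 0.0065    ] via tip [0.52791602 0.35923444 0.0065    ] via back [0.52458443 0.35079048 0.0065    ]
0.013533296725542987 0.0003516141070850076
```

Request:
jog_arm:
  targets:
    - [0.6,0,0,5.5,0.7,-0.1,3.5]
    - [0,0,0,5.5,0.7,0,3.5]
    - [0,0,0,4.5,0.7,0,3.5]
    - [0,0,0,1.5,0,0,3.5]
    - [0,0,0,0,0,0,3.5]
    - [0,0,0,0,0,0,3.5]

```text
time: 10.85
position: [0.5285, 0.3563, 0.0328]
tool_rot: [0.314, 1.545, -0.311]
ft_force: [0.7, -0.4, 0.3]
grip_width: 0.4
```

```bash
python3 - <<'E'
from h import *
st=info()
im,d=get_image("wrist"); cv2.imwrite("pics/w10.png",im[:,:,::-1])
E
```

```text
t 10.85 pos [0.5285 0.3563 0.0328] yaw 67.19 xdown [ 0.003  0.001 -1.   ] F [ 0.7 -0.4  0.3] grip 34.8 q [-0.08  0.58 -0.72  1.68  0.43  1.05 -1.33]
```

View pics/w10.png

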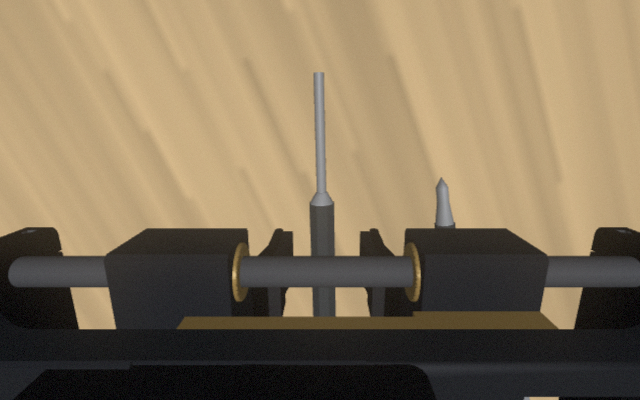

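```bash
python3 - <<'E'
from h import *
st=get_state(); K,T=cam("wrist",st)
tip=onz(K,T,319,72,.0065); j=onz(K,T,321,201,.0065); ax=tip-j; L=np.linalg.norm(ax);u=ax/L
print(tip,j,L,np.degrees(np.arctan2(ax[1],ax[0])))
M=R.from_rotvec(st["tool_rot"]).as_matrix()
for p in (j-.025*u,tip-.085*u): print((M.T@(p-st["position"])*100).round(2))
E
```

```text
[0.55858325 0.43833844 0.0065    ] [0.53432427 0.37856739 0.0065    ] 0.06450640824147177 67.90948950437412
[ 2.64 -0.24 -0.29]
[ 2.64  0.21 -0.3 ]
```

Request:
jog_arm:
  targets:
    - [-0.8,0,0,0.9,0,-0.3,3.5]
    - [0,0,0,0.2,0,0,3.5]
    - [0,0,0,0,0,0,3.5]

```text
time: 11.28
position: [0.524, 0.3573, 0.0196]
tool_rot: [0.3, 1.55, -0.3]
ft_force: [0.2, 0.4, -0.2]
grip_width: 0.4
```

Request:
jog_arm:
  targets:
    - [0,0,0,0,0,0,1]
    - [0,0,0,0,0,0,1]
    - [0,0,0,0,0,0,1]
    - [0,0,0,0,0,0,1]
  squeeze: 50

```text
time: 11.78
position: [0.5248, 0.357, 0.0197]
tool_rot: [0.301, 1.549, -0.301]
ft_force: [1.7, -0.2, 0.4]
grip_width: 0.135
```

Request:
jog_arm:
  targets:
    - [0,0,0,-5,0,0,1]
    - [0,0,0,-5,0,0,1]
    - [0,0,0,-3,0,0,1]
    - [0,0,0,0,0,0,1]
    - [0,0,0,0,0,0,1]

```text
time: 12.4
position: [0.5234, 0.3564, 0.1477]
tool_rot: [0.299, 1.552, -0.302]
ft_force: [0.9, 0.1, -1.8]
grip_width: 0.136
```

```bash
python3 - <<'E'
from h import *
st=info()
im,d=get_image("wrist"); cv2.imwrite("pics/w11.png",im[:,:,::-1]); np.savez("w11.npz",im=im,d=d,p=st["position"],r=st["tool_rot"])
z=np.load("scene0.npz");K,T=cam("scene");P=cloud(K,T,z["d"])
m=(P[...,0]>.62)&(P[...,0]<1)&(P[...,1]>-.3)&(P[...,1]<.35)&(P[...,2]>.03)
Q=P[m]
for a in np.arange(.62,1,.02):
    q=Q[(Q[:,0]>=a)&(Q[:,0]<a+.02)]
    if len(q): print(a.round(2),len(q),q[:,2].max().round(3),q[:,1].min().round(2),q[:,1].max().round(2))
plan([.70,.0136,.15],174.4,11)
E
```

```text
t 12.4 pos [0.5234 0.3564 0.1477] yaw 68.05 xdown [-0.002 -0.002 -1.   ] F [ 0.9  0.1 -1.8] grip 11.8 q [-0.04  0.46 -0.78  1.59  0.34  1.24 -1.26]
0.66 1 0.032 -0.14 -0.14
0.78 381 0.085 -0.28 0.26
0.8 906 0.104 -0.3 0.26
0.82 1297 0.105 -0.3 0.21
0.84 1337 0.105 -0.3 0.21
0.86 1373 0.108 -0.3 0.21
0.88 1397 0.106 -0.3 0.21
0.9 1888 0.105 -0.3 0.21
[-9.67, -0.02, 0.0, -0.02, -2.29, 2.66]
[-9.67, -0.02, 0.0, -0.02, -2.7, 2.23]
[-9.67, -0.02, 0.0, -0.02, -3.04, 1.75]
[-9.67, -0.02, 0.0, -0.02, -3.29, 1.21]
[-9.67, -0.02, 0.0, -0.02, -3.45, 0.64]
[-9.67, -0.02, 0.0, -0.02, -3.5, 0.06]
[-9.67, -0.02, 0.0, -0.02, -3.46, -0.53]
[-9.67, -0.02, 0.0, -0.02, -3.33, -1.11]
[-9.67, -0.02, 0.0, -0.02, -3.09, -1.65]
[-9.67, -0.02, 0.0, -0.02, -2.77, -2.15]
[-9.67, -0.02, 0.0, -0.02, -2.37, -2.58]
```

View pics/w11.png

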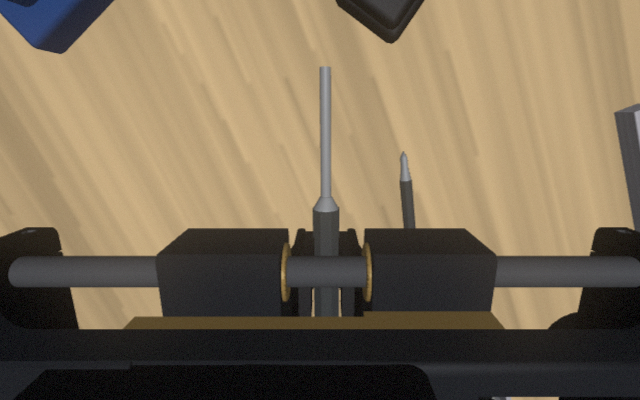

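```bash
python3 - <<'E'
from h import *
z=np.load("w11.npz"); st=dict(position=z["p"],tool_rot=z["r"]); K,T=cam("wrist",st)
ci=camera_info("wrist")["mount"]; P=cloud(K,ci,z["d"]) # tool frame
for v in (68,70,75,90,120,160,190,210,222):
    r=z["d"][v,322:329]; k=np.argmin(np.where(r>0,r,9)); print(v,322+k,(P[v,322+k]*1000).round(1))
# edges
print(z["d"][60:74,325].round(3))
E
```

```text
68 325 [ 8.9 86.7 -1.1]
70 324 [ 9.1 85.9 -1.5]
75 325 [ 9.4 83.9 -1.1]
90 325 [ 8.9 77.6 -1.1]
120 326 [ 9.5 64.8 -0.6]
160 325 [ 8.9 46.8 -1.1]
190 326 [ 9.5 32.5 -0.6]
210 324 [ 6.4 23.5 -1.6]
222 323 [ 5.3 17.9 -2. ]
[0.271 0.269 0.271 0.271 0.272 0.271 0.144 0.144 0.143 0.144 0.144 0.144
 0.145 0.144]
```

Request:
jog_arm:
  targets:
    - [-9.7,0,0,0,-2.3,2.7,1]
    - [-9.7,0,0,0,-2.7,2.2,1]
    - [-9.7,0,0,0,-3.0,1.7,1]
    - [-9.7,0,0,0,-3.3,1.2,1]
    - [-9.7,0,0,0,-3.5,0.6,1]
    - [-9.7,0,0,0,-3.5,0.1,1]
    - [-9.7,0,0,0,-3.5,-0.5,1]
    - [-9.7,0,0,0,-3.3,-1.1,1]
    - [-9.7,0,0,0,-3.1,-1.6,1]
    - [-9.7,0,0,0,-2.8,-2.1,1]

```text
time: 13.7
position: [0.6859, 0.0454, 0.1471]
tool_rot: [-1.018, 1.322, 1.021]
ft_force: [0.4, -0.2, -1.4]
grip_width: 0.134
```

Request:
jog_arm:
  targets:
    - [-9.5,0,0,0,-2.4,-2.6,1]
    - [0,0,0,0,0,0,1]
    - [0,0,0,0,0,0,1]

```text
time: 14.08
position: [0.7019, 0.0159, 0.1477]
tool_rot: [-1.136, 1.254, 1.141]
ft_force: [0.1, 0.4, -1.8]
grip_width: 0.138
```

```bash
cat >> h.py <<'E'
RO=np.array([.5686,.0265,0]);RX=np.array([.9952,-.0979,0]);RY=np.array([.0979,.9952,0])
def rail(st):
    p=st["position"]-RO; M=R.from_rotvec(st["tool_rot"]).as_matrix(); tip=p+M@np.array([.0124,.0875,-.0005])
    f=lambda q:(np.array([q@RX,q@RY,q[2]])*1000).round(1)
    print("rail frame: tcp",f(p),"tip",f(tip))
E
python3 - <<'E'
from h import *
st=info();rail(st)
plan([.7024,.0133,.0694],174.4,3)
E
```

```text
t 14.07 pos [0.7019 0.0159 0.1477] yaw 174.52 xdown [-0.003  0.001 -1.   ] F [ 0.1  0.4 -1.8] grip 12.0 q [ 0.6   0.71 -1.02  1.39  0.6   1.37  1.05]
rail frame: tcp [133.7   2.5 147.7] tip [ 46.2   1.8 135.6]
[0.04, 0.02, -0.06, 2.61, -0.03, -0.09]
[0.04, 0.02, -0.06, 2.61, -0.03, -0.09]
[0.04, 0.02, -0.06, 2.61, -0.03, -0.09]
```

Request:
jog_arm:
  targets:
    - [0,0,0,3,0,-0.1,1]
    - [0,0,0,3,0,-0.1,1]
    - [0,0,0,1.8,0,0,1]
    - [0,0,0,0,0,0,1]
    - [0,0,0,0,0,0,1]

```text
time: 14.7
position: [0.7033, 0.0141, 0.0728]
tool_rot: [-1.14, 1.251, 1.138]
ft_force: [-1.1, -0.2, -1.4]
grip_width: 0.138
```

```bash
python3 - <<'E'
from h import *
st=info();rail(st)
for n in ("wrist","scene","side"):
    im,d=get_image(n)
    cv2.imwrite(f"pics/{n}12.png",im[:,:,::-1]); np.savez(f"{n}12.npz",im=im,d=d,p=st["position"],r=st["tool_rot"])
    if n=="scene": cv2.imwrite("pics/scene12z.png",cv2.resize(im[170:280,250:420,::-1],None,fx=4.7,fy=4.7,interpolation=cv2.INTER_CUBIC))
E
```

```text
t 14.7 pos [0.7033 0.0141 0.0728] yaw 174.58 xdown [ 0.002  0.    -1.   ] F [-1.1 -0.2 -1.4] grip 12.0 q [ 0.59  0.77 -0.97  1.46  0.65  1.26  1.02]
rail frame: tcp [135.3   0.9  72.8] tip [47.8  0.1 60.2]
```

View pics/wrist12.png

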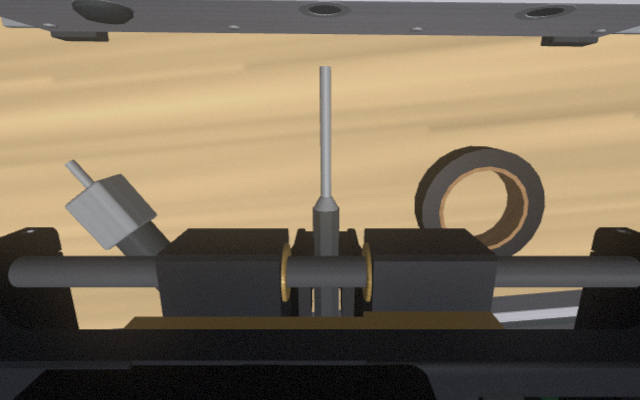

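View pics/scene12z.png

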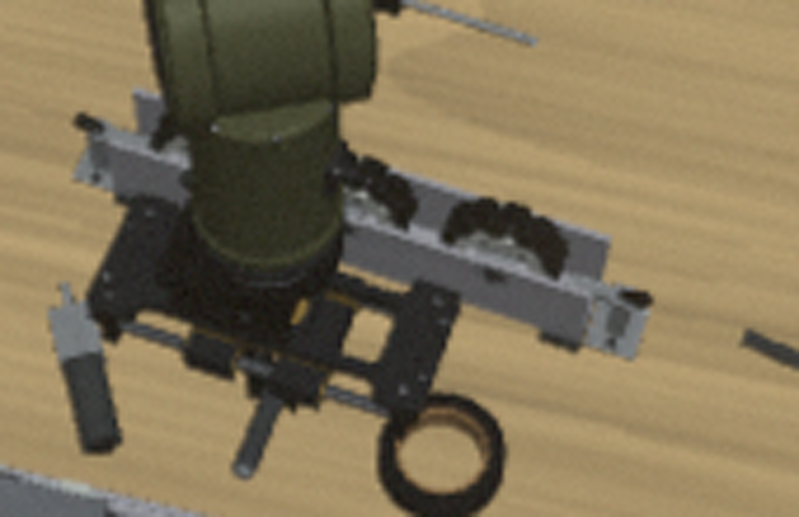

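```bash
python3 - <<'E'
from h import *
z=np.load("wrist12.npz"); st=dict(position=z["p"],tool_rot=z["r"]); K,T=cam("wrist",st)
g=cv2.cvtColor(z["im"],cv2.COLOR_RGB2GRAY)
print(g[0:24,325]); print(g[10,296:354])
for u,v in ((324,10),(102,11),(549,12),(325,67)):
    o,d=ray(K,T,u,v); q=o-RO; s=(22e-3-q@RX)/(d@RX); p=q+s*d
    print(u,v,"rail x=22:",(np.array([p@RX,p@RY,p[2]])*1000).round(1))
E
```

```text
[171 137  95  87  85  66  59  54  57  54  54  55  52  54 120 111  92  89
  98 101  96 101  96 100]
[99 97 94 89 83 82 85 85 85 86 83 89 89 74 54 56 55 55 50 53 56 57 54 50
 57 55 55 54 55 54 57 54 58 53 55 53 55 55 59 55 57 54 56 53 64 77 88 87
 86 90 85 86 87 88 90 93 99 98]
324 10 rail x=22: [22.  -1.2 55.5]
102 11 rail x=22: [  22.  -100.2   52.2]
549 12 rail x=22: [22.  98.  54.2]
325 67 rail x=22: [  22.    -1.2 -132.6]
```

Request:
jog_arm:
  targets:
    - [0,0,0,0.35,0,0,1]
    - [0,0,0,0,1.0,0,1]
    - [0,0,0,0,1.0,0,1]
    - [0,0,0,0,0,0,1]
  squeeze: 58

```text
time: 15.35
position: [0.6818, 0.0153, 0.0681]
tool_rot: [-1.14, 1.253, 1.139]
ft_force: [0.2, -0.1, -0.3]
grip_width: 0.133
```

Request:
jog_arm:
  targets:
    - [0,0,0,0,0.4,0,1]
    - [0,0,0,0,0.4,0,1]
    - [0,0,0,0,0.4,0,1]

```text
time: 15.72
position: [0.6752, 0.0153, 0.0699]
tool_rot: [-1.142, 1.246, 1.131]
ft_force: [4.9, -0.6, -1.8]
grip_width: 0.132
```

```bash
python3 - <<'E'
from h import *
st=info();rail(st)
im,d=get_image("wrist")
cv2.imwrite(f"pics/w13.png",im[:,:,::-1])
E
```

```text
t 15.72 pos [0.6752 0.0153 0.0699] yaw 174.45 xdown [ 0.01 -0.   -1.  ] F [ 4.9 -0.6 -1.8] grip 11.5 q [ 0.63  0.72 -1.    1.55  0.63  1.21  1.  ]
rail frame: tcp [107.2  -0.7  69.9] tip [19.8 -1.3 56.7]
```

View pics/w13.png

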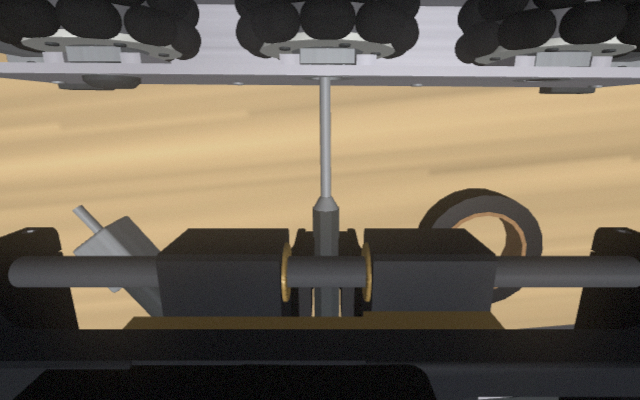

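Request:
jog_arm:
  targets:
    - [0,0,0,0,0.4,0.05,1]
    - [0,0,0,0,0.4,0,1]
    - [0,0,0,0,0.4,0,1]

```text
time: 16.15
position: [0.661, 0.0175, 0.0688]
tool_rot: [-1.14, 1.249, 1.135]
ft_force: [5.0, -0.7, -1.2]
grip_width: 0.134
```

```bash
python3 - <<'E'
from h import *
st=info();rail(st)
im,d=get_image("wrist")
cv2.imwrite(f"pics/w14.png",im[:,:,::-1])
E
```

```text
t 16.15 pos [0.661  0.0175 0.0688] yaw 174.51 xdown [ 0.005 -0.    -1.   ] F [ 5.  -0.7 -1.2] grip 11.6 q [ 0.65  0.7  -1.01  1.58  0.63  1.2   0.99]
rail frame: tcp [92.8  0.1 68.8] tip [ 5.4 -0.6 56. ]
```

View pics/w14.png

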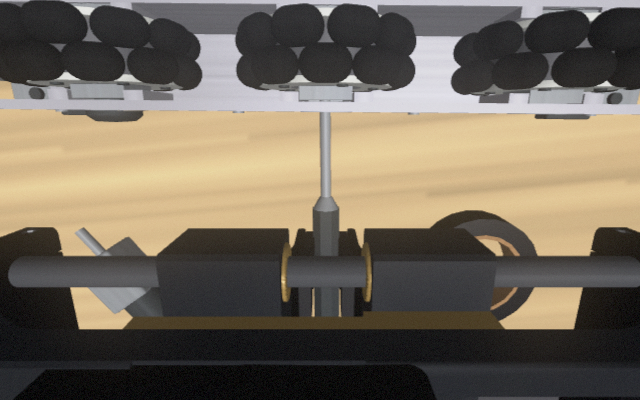

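Request:
jog_arm:
  targets:
    - [0,0,0,0,0.4,0,1]
    - [0,0,0,0,0.4,0,1]
    - [0,0,0,0,0.4,0,1]
    - [0,0,0,0,0.4,0,1]

```text
time: 16.7
position: [0.6444, 0.019, 0.0686]
tool_rot: [-1.14, 1.251, 1.136]
ft_force: [4.6, -0.7, -1.0]
grip_width: 0.134
```

Request:
jog_arm:
  targets:
    - [0,0,0,0,0.4,0,1]
    - [0,0,0,0,0.4,0,1]
    - [0,0,0,0,0.4,0,1]
    - [0,0,0,0,0.4,0,1]
    - [0,0,0,0,0,0,1]

```text
time: 17.32
position: [0.6264, 0.0211, 0.0678]
tool_rot: [-1.139, 1.253, 1.14]
ft_force: [0.0, -0.0, -2.1]
grip_width: 0.135
```

```bash
python3 - <<'E'
from h import *
st=info();rail(st)
for n in ("wrist","side"):
    im,d=get_image(n); cv2.imwrite(f"pics/{n}15.png",im[:,:,::-1])
    if n=="side": cv2.imwrite("pics/side15z.png",cv2.resize(im[170:260,250:380,::-1],None,fx=6,fy=6,interpolation=cv2.INTER_CUBIC))
E
```

```text
t 17.32 pos [0.6264 0.0211 0.0678] yaw 174.57 xdown [-0.001 -0.    -1.   ] F [ 0.  -0.  -2.1] grip 11.8 q [ 0.7   0.65 -1.03  1.67  0.6   1.17  0.98]
rail frame: tcp [58.1  0.3 67.8] tip [-29.4  -0.5  55.5]
```

View pics/wrist15.png

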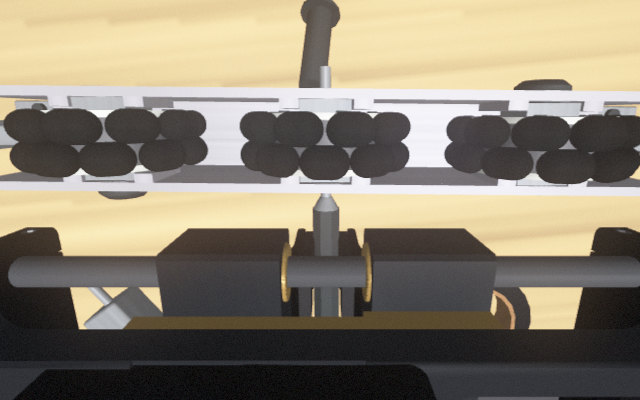

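View pics/side15z.png

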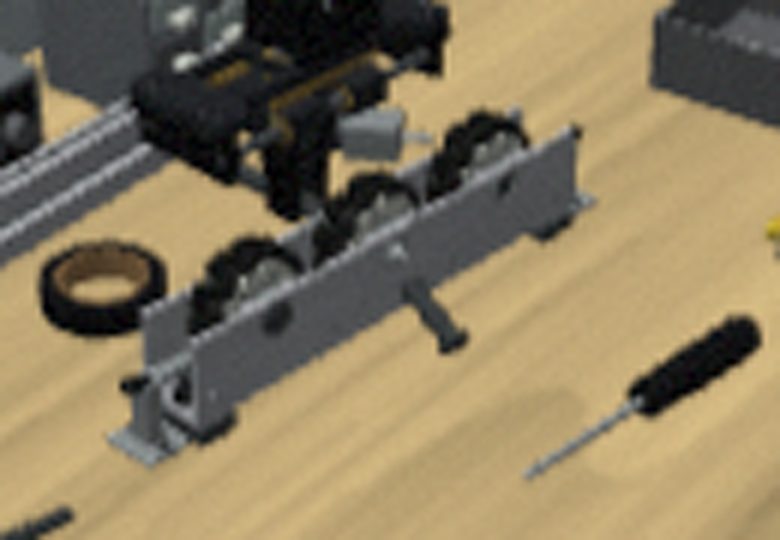

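Request:
jog_arm:
  targets:
    - [0,0,0,0,-1.0,0,1]
    - [0,0,0,0,-2.0,0,1]
    - [0,0,0,0,-2.0,0,1]
    - [0,0,0,0,-2.0,0,1]
    - [0,0,0,0,-1.0,0,1]
    - [0,0,0,-4,0,0,1]
    - [0,0,0,-4,0,0,1]
    - [0,0,0,0,0,0,1]

```text
time: 18.42
position: [0.7089, 0.0145, 0.1521]
tool_rot: [-1.141, 1.247, 1.135]
ft_force: [-0.2, -0.0, -1.5]
grip_width: 0.136
```

```bash
python3 - <<'E'
from h import *
st=info();rail(st)
for n in ("side",):
    im,d=get_image(n); 
    if n=="side": cv2.imwrite("pics/side16z.png",cv2.resize(im[170:260,250:380,::-1],None,fx=6,fy=6,interpolation=cv2.INTER_CUBIC))
plan([.5245,.357,.13],68,11)
E
```

```text
t 18.43 pos [0.7089 0.0145 0.1521] yaw 174.56 xdown [ 0.006  0.001 -1.   ] F [-0.2 -0.  -1.5] grip 11.8 q [ 0.59  0.71 -1.01  1.37  0.6   1.37  1.05]
rail frame: tcp [140.8   1.8 152.1] tip [ 53.4   1.1 139.2]
[9.69, 0.01, 0.01, 0.17, 1.95, 2.95]
[9.69, 0.01, 0.01, 0.17, 2.42, 2.58]
[9.69, 0.01, 0.01, 0.17, 2.82, 2.13]
[9.69, 0.01, 0.01, 0.17, 3.14, 1.63]
[9.69, 0.01, 0.01, 0.17, 3.37, 1.08]
[9.69, 0.01, 0.01, 0.17, 3.5, 0.49]
[9.69, 0.01, 0.01, 0.17, 3.53, -0.1]
[9.69, 0.01, 0.01, 0.17, 3.47, -0.7]
[9.69, 0.01, 0.01, 0.18, 3.3, -1.27]
[9.69, 0.01, 0.01, 0.18, 3.04, -1.81]
[9.69, 0.01, 0.01, 0.18, 2.69, -2.29]
```

View pics/side16z.png

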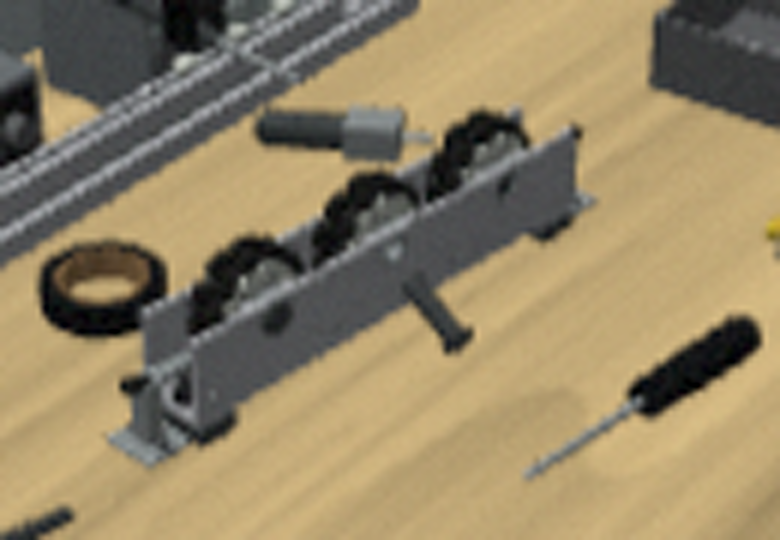

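Request:
jog_arm:
  targets:
    - [9.7,0,0,0.1,2.0,2.9,1]
    - [9.7,0,0,0.1,2.4,2.6,1]
    - [9.7,0,0,0.1,2.8,2.1,1]
    - [9.7,0,0,0.1,3.1,1.6,1]
    - [9.7,0,0,0.1,3.4,1.1,1]
    - [9.7,0,0,0.1,3.5,0.5,1]
    - [9.7,0,0,0.1,3.5,-0.1,1]
    - [9.7,0,0,0.1,3.5,-0.7,1]
    - [9.7,0,0,0.1,3.3,-1.3,1]
    - [9.7,0,0,0.1,3.0,-1.8,1]

```text
time: 19.73
position: [0.539, 0.3245, 0.1361]
tool_rot: [0.174, 1.566, -0.177]
ft_force: [-0.2, -0.0, -2.2]
grip_width: 0.131
```

Request:
jog_arm:
  targets:
    - [9.7,0,0,0.1,2.7,-2.3,1]
    - [0,0,0,0,0,0,1]
    - [0,0,0,0,0,0,1]

```text
time: 20.1
position: [0.5236, 0.3547, 0.1356]
tool_rot: [0.301, 1.551, -0.304]
ft_force: [0.7, -1.0, -1.9]
grip_width: 0.134
```

```bash
python3 - <<'E'
from h import *
st=info()
im,d=get_image("wrist"); cv2.imwrite("pics/w17.png",im[:,:,::-1])
plan([.5245,.357,.025],68,3)
E
```

```text
t 20.1 pos [0.5236 0.3547 0.1356] yaw 67.91 xdown [-0.001 -0.002 -1.   ] F [ 0.7 -1.  -1.9] grip 11.7 q [-0.04  0.46 -0.77  1.6   0.34  1.22 -1.26]
[-0.06, -0.0, 0.04, 3.69, 0.1, -0.03]
[-0.06, -0.0, 0.04, 3.69, 0.1, -0.03]
[-0.06, -0.0, 0.04, 3.69, 0.1, -0.03]
```

View pics/w17.png

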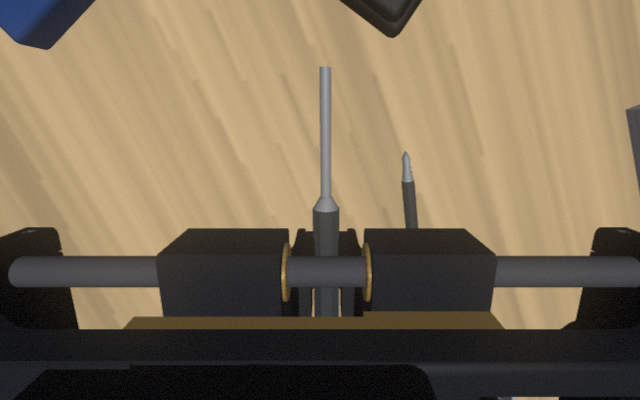

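Request:
jog_arm:
  targets:
    - [0,0,0,4,0.1,0,1]
    - [0,0,0,4,0.1,0,1]
    - [0,0,0,2.5,0,0,1]
    - [0,0,0,0.6,0,0,1]
    - [0,0,0,0,0,0,1]
    - [0,0,0,0,0,0,1]

```text
time: 20.9
position: [0.5256, 0.358, 0.0275]
tool_rot: [0.305, 1.548, -0.302]
ft_force: [1.0, 0.6, -1.2]
grip_width: 0.134
```

Request:
jog_arm:
  targets:
    - [0,0,0,0.4,0,0,1]
    - [0,0,0,0.2,0,0,1]
    - [0,0,0,0.1,0,0,1]
    - [0,0,0,0,0,0,1]

```text
time: 21.4
position: [0.5246, 0.3576, 0.0196]
tool_rot: [0.303, 1.549, -0.304]
ft_force: [-3.0, -1.4, 3.6]
grip_width: 0.137
```

Request:
jog_arm:
  targets:
    - [0,0,0,0,0,0,2]
    - [0,0,0,0,0,0,3.5]
    - [0,0,0,0,0,0,3.5]
    - [0,0,0,-2,0,0,3.5]
    - [0,0,0,-6,0,0,3.5]
    - [0,0,0,-6,0,0,4.5]
    - [0,0,0,0,0,0,4.5]
  squeeze: 20

```text
time: 22.28
position: [0.5259, 0.3609, 0.1658]
tool_rot: [0.308, 1.543, -0.296]
ft_force: [0.5, -0.1, -0.8]
grip_width: 0.5
```

```bash
python3 - <<'E'
from h import *
st=info()
im,d=get_image("wrist"); cv2.imwrite("pics/w18b.png",im[:,:,::-1])
plan([.5686,.0265,.15],84.4,8)
E
```

```text
t 22.27 pos [0.5259 0.3609 0.1658] yaw 67.92 xdown [ 0.008  0.006 -1.   ] F [ 0.5 -0.1 -0.8] grip 43.5 q [-0.04  0.44 -0.78  1.57  0.32  1.26 -1.26]
[-2.06, 0.02, -0.03, 0.15, -3.65, 2.07]
[-2.06, 0.02, -0.03, 0.15, -3.72, 1.94]
[-2.06, 0.02, -0.03, 0.15, -3.79, 1.8]
[-2.06, 0.02, -0.03, 0.15, -3.85, 1.67]
[-2.06, 0.02, -0.03, 0.15, -3.91, 1.53]
[-2.06, 0.02, -0.03, 0.15, -3.96, 1.39]
[-2.06, 0.02, -0.03, 0.15, -4.01, 1.24]
[-2.06, 0.02, -0.03, 0.15, -4.05, 1.1]
```

View pics/w18b.png

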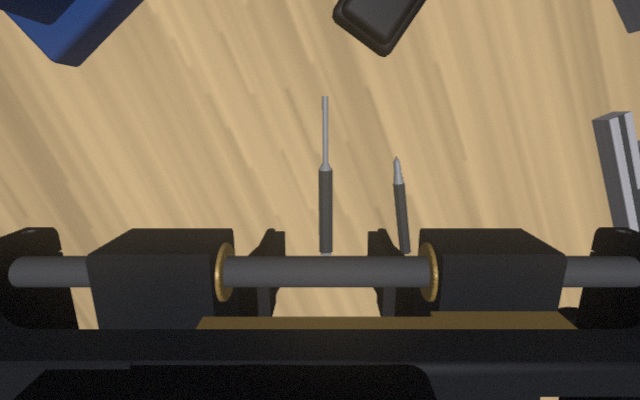

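Request:
jog_arm:
  targets:
    - [-2.1,0,0,0.2,-3.7,2.1,4.5]
    - [-2.1,0,0,0.2,-3.7,1.9,4.5]
    - [-2.1,0,0,0.2,-3.8,1.8,4.5]
    - [-2.1,0,0,0.2,-3.8,1.7,4.5]
    - [-2.1,0,0,0.2,-3.9,1.5,4.5]
    - [-2,0,0,0.2,-4.0,1.4,4.5]
    - [-2,0,0,0.2,-4.0,1.2,4.5]
    - [-2,0,0,0.2,-4.0,1.1,4.5]
    - [0,0,0,0,0,0,4.5]
    - [0,0,0,0,0,0,4.5]

```text
time: 23.58
position: [0.5672, 0.0261, 0.1421]
tool_rot: [0.078, 1.572, -0.077]
ft_force: [0.5, 0.6, -0.1]
grip_width: 0.517
```

```bash
python3 - <<'E'
from h import *
st=info();rail(st)
plan([.5686,.0265,.095],84.4,2)
E
```

```text
t 23.57 pos [0.5672 0.0261 0.1421] yaw 84.36 xdown [-0.002  0.001 -1.   ] F [ 0.5  0.6 -0.1] grip 45.0 q [ 0.55  0.3  -0.74  1.76  0.22  1.17 -0.36]
rail frame: tcp [ -1.4  -0.6 142.1] tip [ -1.9  87.  129.8]
[-0.02, -0.07, -0.03, 2.35, 0.03, 0.07]
[-0.02, -0.07, -0.03, 2.35, 0.03, 0.07]
```

Request:
jog_arm:
  targets:
    - [0,0,0,2.4,0,0.1,4.5]
    - [0,0,0,2.4,0,0,4.5]
    - [0,0,0,0,0,0,4.5]
    - [0,0,0,0,0,0,2]
    - [0,0,0,0,0,0,2]
    - [0,0,0,0,0,0,2]
    - [0,0,0,0,0,0,2]
  squeeze: 30

```text
time: 24.45
position: [0.5697, 0.0253, 0.0958]
tool_rot: [0.077, 1.568, -0.078]
ft_force: [-1.0, 0.5, 2.8]
grip_width: 0.269
```

Request:
jog_arm:
  targets:
    - [0,0,0,-1,0,0,2]
    - [0,0,0,-1,0,0,2]
    - [0,0,0,-1,0,0,2]
    - [0,0,0,0,0,0,2]

```text
time: 24.95
position: [0.5694, 0.0251, 0.1261]
tool_rot: [0.077, 1.568, -0.078]
ft_force: [0.7, -0.5, -2.6]
grip_width: 0.267
```

```bash
python3 - <<'E'
from h import *
st=info();rail(st)
im,d=get_image("wrist"); cv2.imwrite("pics/w19.png",im[:,:,::-1])
E
```

```text
t 24.95 pos [0.5694 0.0251 0.1261] yaw 84.34 xdown [ 0.001 -0.001 -1.   ] F [ 0.7 -0.5 -2.6] grip 23.2 q [ 0.54  0.32 -0.74  1.77  0.24  1.14 -0.37]
rail frame: tcp [  1.   -1.3 126.1] tip [  0.5  86.2 113.7]
```

View pics/w19.png

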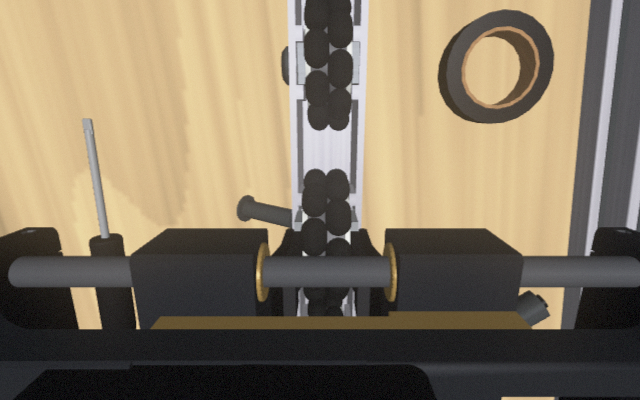

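Request:
jog_arm:
  targets:
    - [0,0,0,-4,0,0,2]
    - [0,0,0,-4,0,0,2]
    - [0,0,0,-1,0,0,2]
    - [0,0,0,0,0,0,2]

```text
time: 25.5
position: [0.5689, 0.025, 0.2146]
tool_rot: [0.077, 1.57, -0.078]
ft_force: [1.0, -0.3, -3.4]
grip_width: 0.271
```

```bash
python3 - <<'E'
from h import *
st=info()
z=np.load("scene0.npz");K,T=cam("scene");P=cloud(K,T,z["d"])
roi=(P[...,0]>.38)&(P[...,0]<.62)&(P[...,1]>-.5)&(P[...,1]<-.27)
rim=roi&(P[...,2]>.045)&(P[...,2]<.07); q=P[rim]; r=cv2.minAreaRect(q[:,:2].astype(np.float32)*1000); print(r, len(q))
print(cv2.boxPoints(r).round(0))
a=r[0]; plan([a[0]/1000,a[1]/1000,.215],60,9)
E
```

```text
t 25.5 pos [0.5689 0.025  0.2146] yaw 84.35 xdown [-0. -0. -1.] F [ 1.  -0.3 -3.4] grip 23.6 q [ 0.57  0.24 -0.76  1.67  0.17  1.3  -0.32]
((516.1228637695312, -369.074462890625), (157.4236297607422, 132.17135620117188), 3.6837451457977295) 405
[[ 433. -308.]
 [ 442. -440.]
 [ 599. -430.]
 [ 590. -298.]]
[2.71, -0.0, 0.0, -0.0, -4.42, -0.15]
[2.71, -0.0, 0.0, -0.0, -4.42, 0.06]
[2.71, -0.0, 0.0, -0.0, -4.41, 0.26]
[2.71, -0.0, 0.0, -0.0, -4.39, 0.47]
[2.71, -0.0, 0.0, -0.0, -4.37, 0.68]
[2.71, -0.0, 0.0, -0.0, -4.33, 0.88]
[2.71, -0.0, 0.0, -0.0, -4.28, 1.09]
[2.71, -0.0, 0.0, -0.0, -4.23, 1.29]
[2.71, -0.0, 0.0, -0.0, -4.16, 1.49]
```

Request:
jog_arm:
  targets:
    - [0,0,0,0,-5,-0.2,2]
    - [0,0,0,0,-5,-0.2,2]
    - [0,0,0,0,-5,-0.2,2]
    - [0,0,0,0,-5,-0.2,2]
    - [0,0,0,0,-5,-0.2,2]
    - [0,0,0,0,-5,-0.2,2]
    - [0,0,0,0,-5,-0.2,2]
    - [0,0,0,0,-4.7,-0.2,2]
    - [0,0,0,0,0,0,2]
    - [0,0,0,0,0,0,2]

```text
time: 26.75
position: [0.5136, -0.3671, 0.2128]
tool_rot: [0.08, 1.572, -0.075]
ft_force: [0.9, 0.8, -1.8]
grip_width: 0.273
```

```bash
python3 - <<'E'
from h import *
st=info()
for n in ("wrist","scene"):
    im,d=get_image(n); cv2.imwrite(f"pics/{n}20.png",im[:,:,::-1])
    np.savez(f"{n}20.npz",im=im,d=d,p=st["position"],r=st["tool_rot"])
    if n=="scene": cv2.imwrite("pics/scene20z.png",cv2.resize(im[100:260,120:340,::-1],None,fx=3.6,fy=3.6,interpolation=cv2.INTER_CUBIC))
E
```

```text
t 26.75 pos [ 0.5136 -0.3671  0.2128] yaw 84.36 xdown [-0.002  0.003 -1.   ] F [ 0.9  0.8 -1.8] grip 23.8 q [ 1.    0.34 -0.53  1.52  0.18  1.33  0.35]
```

View pics/wrist20.png

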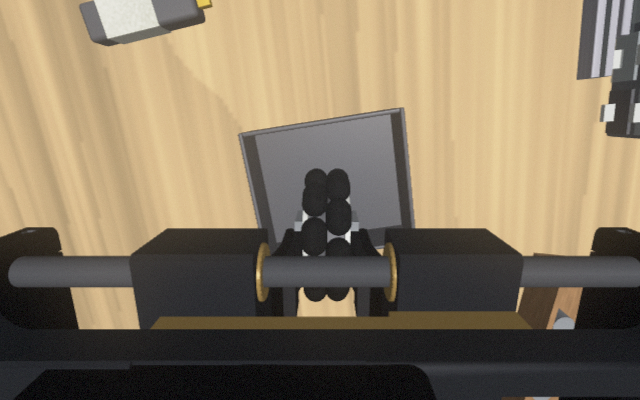

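View pics/scene20z.png

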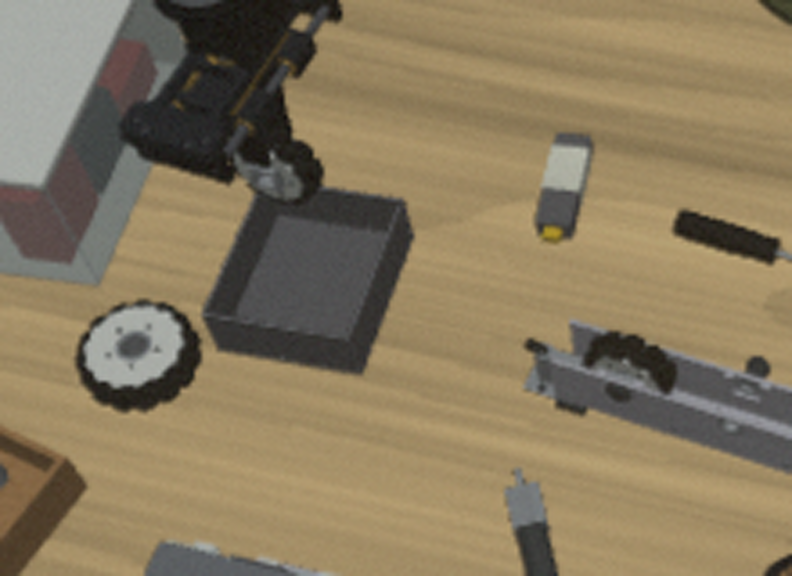

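```bash
python3 - <<'E'
from h import *
z=np.load("wrist20.npz"); st=dict(position=z["p"],tool_rot=z["r"]); K,T=cam("wrist",st)
a=onz(K,T,240,134,.055);b=onz(K,T,404,108,.055);c=onz(K,T,413,240,.055)
print(a,b,c,np.linalg.norm(a-b)); u=(b-a)/np.linalg.norm(b-a); n=np.array([u[1],-u[0],0]); 
ctr=(a+b)/2+n*.065; print("ctr",ctr, "yaw",np.degrees(np.arctan2(u[1],u[0])))
M=R.from_rotvec(st["tool_rot"]).as_matrix(); print((M.T@(ctr-st["position"])*100).round(1))
E
```

```text
[ 0.44076118 -0.30921023  0.055     ] [ 0.58793699 -0.30101101  0.055     ] [ 0.59186416 -0.42570176  0.055     ] 0.14740402593821103
ctr [ 0.51796466 -0.37000999  0.055     ] yaw 3.1886730050502976
[15.8 -0.3  0.5]
```

Aligned within a few mm; rotate to bin yaw, lower and release.

Request:
jog_arm:
  targets:
    - [-4,0,0,4,-0.3,0.4,2]
    - [-4,0,0,4,0,0,2]
    - [0,0,0,3,0,0,2]
    - [0,0,0,0.8,0,0,2]
    - [0,0,0,0,0,0,2]
    - [0,0,0,0,0,0,2]

```text
time: 27.6
position: [0.519, -0.372, 0.0989]
tool_rot: [-0.034, 1.568, 0.031]
ft_force: [-0.4, -0.2, -0.8]
grip_width: 0.27
```

```bash
python3 - <<'E'
from h import *
st=info()
for n in ("wrist","scene"):
    im,d=get_image(n); cv2.imwrite(f"pics/{n}21.png",im[:,:,::-1])
    if n=="scene": cv2.imwrite("pics/scene21z.png",cv2.resize(im[100:260,120:340,::-1],None,fx=3.6,fy=3.6,interpolation=cv2.INTER_CUBIC))
E
```

```text
t 27.6 pos [ 0.519  -0.372   0.0989] yaw 92.38 xdown [ 0.002 -0.002 -1.   ] F [-0.4 -0.2 -0.8] grip 23.5 q [ 1.    0.45 -0.53  1.63  0.25  1.13  0.45]
```

View pics/wrist21.png

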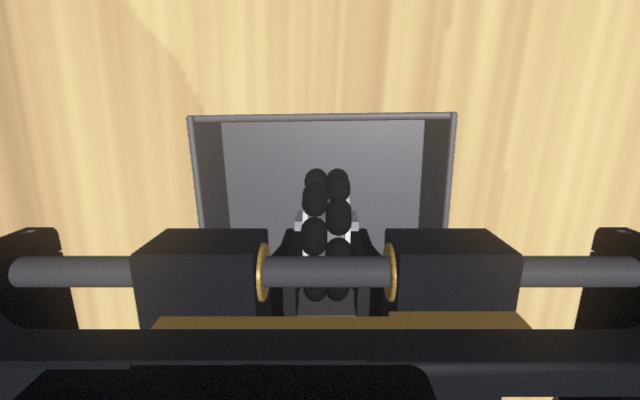

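View pics/scene21z.png

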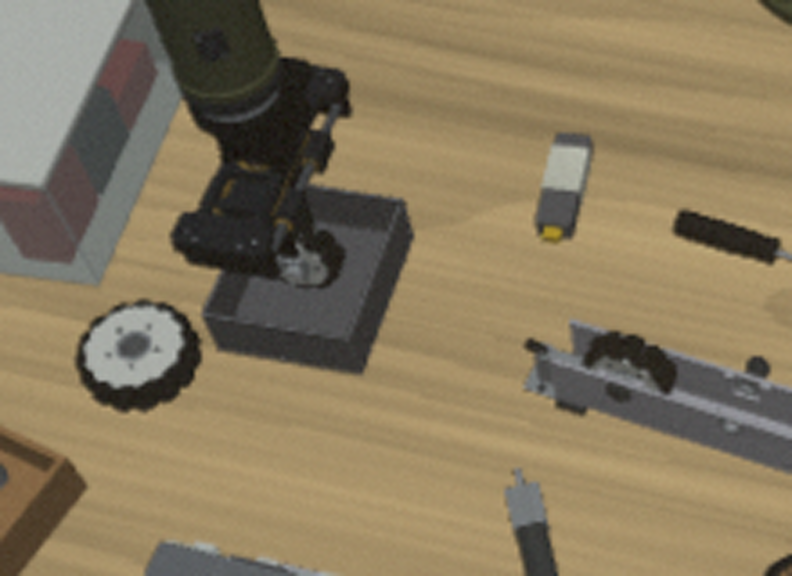

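Request:
jog_arm:
  targets:
    - [0,0,0,0.6,0,0,2]
    - [0,0,0,0.5,0,0,2]
    - [0,0,0,0,0,0,2]
    - [0,0,0,0,0,0,5]
    - [0,0,0,0,0,0,5]
    - [0,0,0,0,0,0,5]
    - [0,0,0,-3,0,0,5]
    - [0,0,0,-6,0,0,5]
    - [0,0,0,-6,0,0,5]
    - [0,0,0,0,0,0,5]

```text
time: 28.95
position: [0.5208, -0.373, 0.2428]
tool_rot: [-0.038, 1.562, 0.027]
ft_force: [0.8, 0.1, -0.5]
grip_width: 0.573
```

Request:
jog_arm:
  targets:
    - [0,0,0,-4,-4,-4,5]
    - [0,0,0,0,-4,-4,5]
    - [0,0,0,0,0,0,5]
    - [0,0,0,0,0,0,5]
    - [0,0,0,0,0,0,5]
    - [0,0,0,0,0,0,5]

```text
time: 29.7
position: [0.446, -0.4496, 0.2719]
tool_rot: [-0.034, 1.57, 0.035]
ft_force: [0.8, -0.1, -0.1]
grip_width: 0.572
```

```bash
python3 - <<'E'
from h import *
st=info()
for n in ("wrist","scene"):
    im,d=get_image(n); cv2.imwrite(f"pics/{n}22.png",im[:,:,::-1])
    if n=="scene": cv2.imwrite("pics/scene22z.png",cv2.resize(im[120:300,160:500,::-1],None,fx=2.35,fy=2.35,interpolation=cv2.INTER_CUBIC))
E
```

```text
t 29.7 pos [ 0.446  -0.4496  0.2719] yaw 92.49 xdown [ 0.  0. -1.] F [ 0.8 -0.1 -0.1] grip 49.8 q [ 1.15  0.31 -0.51  1.44  0.15  1.43  0.68]
```

View pics/wrist22.png

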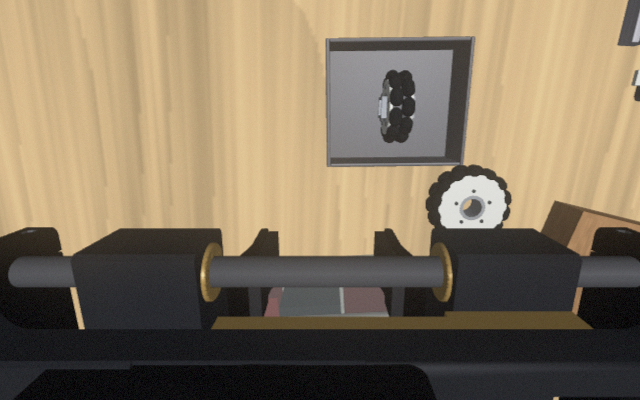

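View pics/scene22z.png

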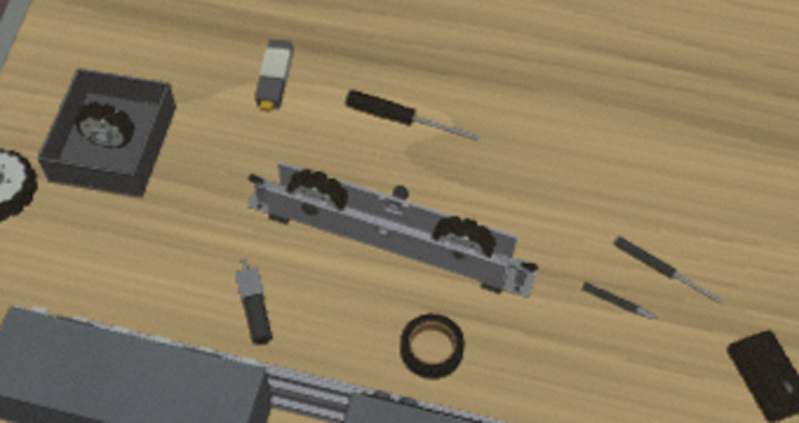

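```bash
python3 - <<'E'
from h import *
print(close_job())
E
```

```text
the job is handed in; nothing more can be done
None
```

The job is done and handed in at about 30 s of the 72 s allowed.

- **Finding the seized wheel:** I pinched each wheel's rim with about 4 N and moved it about 14 mm along the rail. The middle wheel dragged with about 5 N and its rollers looked the same before and after. The two outer wheels dragged only about 1 N. Their rollers had shifted by what looks like 28°, judged by eye from the pictures.
- **Driving the pin:** I pushed the drift punch in from the middle pin's bare end, the side away from the robot, at about 5 N. The force fell to zero when the pin came out. It lies on the bench on the robot's side of the rail, beside it.
- **Punch and wheel:** I laid the punch back where it had been, lifted the middle wheel out and set it in the grey bin.

**Last checks:** the final pictures show the wheel inside the bin, both good wheels on their pins and the punch on the bench. The centre punch, screwdriver, tape, gearmotor and battery appear unmoved. The gripper is clear of everything.

- **Wheel upright:** the wheel stands upright in the bin rather than lying flat.
- **Disagreeing measurements:** the wrist camera gave the punch as about 149 mm long instead of 140 mm. Its view of the punch and pin heights differed from the arm's own reading by 1–2 mm. Both were within tolerance.

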